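# Load the tube shaker and pin its gate

## Task

Stand every tube rack that is on the bench upright in the shaker's tray, push the drop gate fully upright, then take hairpin clips off their pegs and press one down over each of the two gate pins until it snaps home. Last of all press the green start button; at that point the racks must still stand in the tray, and the conical flask near the clip stand must be left standing where it is.

Things in the scene. Friction and masses are not known exactly. Their poses are not given: they have to be found in the camera images.
- tray (a point): centre of the shaker tray's floor, 90 mm above the bench. x axis: from the gate to the tray's back; y: to its left; z up. Clear floor: 62 mm to the gate, 66 mm to the back rim, 112 mm to each side rim; rims 16 mm high. The cream shaker, 300 mm wide, is fixed; its place and yaw (up to 0.12) vary. Its low front panel (50 mm high) reaches 160 mm to the -x side.
- gate (a joint): blue-grey drop gate on the tray's -x edge, hinged at its lower edge: 0 = upright (closed), positive = leaning out to -x (rad, at most 0.9). It stays where it is left (friction 0.13 N m). Panel 242 mm wide, 8 mm thick, 80 mm high; each end has a U-notch open at the top, through which a pin sticks out.
- gate_top (a point): middle of the gate's top edge (in mid-thickness), 80 mm above its hinge line, which lies 67 mm to the -x side of point tray and 5 mm below it. z axis: up along the gate; y as the tray's.
- pin_left (a point): point on the axis of the gate pin at the tray's +y end where a clip belongs. Fixed level steel pin along x of this frame (x as point tray), shank 14 mm in diameter, 130 mm above the bench, bare for 20 mm to the +x side (the closed gate's outer face) and 22 mm to the -x side (its head, 20 mm in diameter).
- pin_right (a point): point on the axis of the gate pin at the tray's -y end where a clip belongs. Fixed level steel pin along x of this frame (x as point tray), shank 14 mm in diameter, 130 mm above the bench, bare for 20 mm to the +x side (the closed gate's outer face) and 22 mm to the -x side (its head, 20 mm in diameter).
- clipA_tab (a point): centre of the orange grip tab on top of hairpin clip A (tab 20 mm along y, 12 mm along x, 34 mm high; clip 136 mm high, 44 mm wide at the leg tips, 12 mm thick along x, 74 g). z: up, away from the legs; y: across the legs. Three like clips, one of them a spare, hang legs down on the stand's pegs. Its eye, 20 mm wide and 32 mm high, lies 23 to 55 mm below this point.
- clipA_seat (a point): point of clip A where the pin's axis sits when the clip is home: 70 mm below the tab's centre. The legs' inward bulges (8 mm apart) lie 9 mm below it, their flared tips 49 mm below it (32 mm apart inside). Pushed straight down over the shank, clip x along the pin, the sprung legs spread, then snap shut under the shank; takes about 10 N, with a pull of as much as it snaps in.
- clipB_tab (a point): centre of the orange grip tab on top of hairpin clip B (tab 20 mm along y, 12 mm along x, 34 mm high; clip 136 mm high, 44 mm wide at the leg tips, 12 mm thick along x, 74 g). z: up, away from the legs; y: across the legs. Three like clips, one of them a spare, hang legs down on the stand's pegs. Its eye, 20 mm wide and 32 mm high, lies 23 to 55 mm below this point.
- clipB_seat (a point): point of clip B where the pin's axis sits when the clip is home: 70 mm below the tab's centre. The legs' inward bulges (8 mm apart) lie 9 mm below it, their flared tips 49 mm below it (32 mm apart inside). Pushed straight down over the shank, clip x along the pin, the sprung legs spread, then snap shut under the shank; takes about 10 N, with a pull of as much as it snaps in.
- clipC_tab (a point): centre of the orange grip tab on top of hairpin clip C (tab 20 mm along y, 12 mm along x, 34 mm high; clip 136 mm high, 44 mm wide at the leg tips, 12 mm thick along x, 74 g). z: up, away from the legs; y: across the legs. Three like clips, one of them a spare, hang legs down on the stand's pegs. Its eye, 20 mm wide and 32 mm high, lies 23 to 55 mm below this point.
- clipC_seat (a point): point of clip C where the pin's axis sits when the clip is home: 70 mm below the tab's centre. The legs' inward bulges (8 mm apart) lie 9 mm below it, their flared tips 49 mm below it (32 mm apart inside). Pushed straight down over the shank, clip x along the pin, the sprung legs spread, then snap shut under the shank; takes about 10 N, with a pull of as much as it snaps in.
- peg0 (a point): point on a stand peg's top face where a clip's eye hangs, 174 mm above the bench. Pegs point to -x of this frame, 8 mm square, 70 mm apart along y; an upturned end rises 9 mm above the top face and ends 26 mm to the -x side of this point. To come off, a clip rises 10 to 22 mm, then moves 35 mm or more to -x. The dark stand is fixed; place and yaw (-0.25 to 0.1) vary.
- peg1 (a point): point on a stand peg's top face where a clip's eye hangs, 174 mm above the bench. Pegs point to -x of this frame, 8 mm square, 70 mm apart along y; an upturned end rises 9 mm above the top face and ends 26 mm to the -x side of this point. To come off, a clip rises 10 to 22 mm, then moves 35 mm or more to -x. The dark stand is fixed; place and yaw (-0.25 to 0.1) vary.
- peg2 (a point): point on a stand peg's top face where a clip's eye hangs, 174 mm above the bench. Pegs point to -x of this frame, 8 mm square, 70 mm apart along y; an upturned end rises 9 mm above the top face and ends 26 mm to the -x side of this point. To come off, a clip rises 10 to 22 mm, then moves 35 mm or more to -x. The dark stand is fixed; place and yaw (-0.25 to 0.1) vary.
- rackA_grip (a point): centre of the blue handle bar of a white tube rack with blue caps (may be absent). Rack 90 mm (x) by 50 mm (y) by 104 mm high, about 280 g; the bar runs along x, 84 mm long, 12 mm wide, 18 mm high, its centre 95 mm above the rack's underside; the caps end 30 mm below the bar's centre.
- rackB_grip (a point): centre of the red handle bar of a white tube rack with red caps (may be absent). Rack 90 mm (x) by 50 mm (y) by 104 mm high, about 280 g; the bar runs along x, 84 mm long, 12 mm wide, 18 mm high, its centre 95 mm above the rack's underside; the caps end 30 mm below the bar's centre.
- rackC_grip (a point): centre of the green handle bar of a white tube rack with green caps (may be absent). Rack 90 mm (x) by 50 mm (y) by 104 mm high, about 280 g; the bar runs along x, 84 mm long, 12 mm wide, 18 mm high, its centre 95 mm above the rack's underside; the caps end 30 mm below the bar's centre.
- start (a joint): travel of the green start button (m): 0 = up, 0.006 = fully down (about 4 N); springs back.
- start_top (a point): centre of the green start button's top face (28 mm in diameter, 70 to 72 mm above the bench, on the panel before the gate; press straight down).
- flask: amber conical flask, 72 mm wide, 105 mm high, standing before the clip stand; origin: centre of its underside. To be left alone.
Not all that is in view belongs to the job. What is shaped like the part that bears rackB_grip but pink is not meant.

How it is judged:
By the outcome, as a careful person would: the job done as asked, in the order asked, and still so for the second after the job is handed in, with the robot touching nothing.
Of rackA, rackB, rackC only 2 to 3 are there at a start; the rules pass over those that are not, and their reading is None.
At some moment in a run one of rackA, rackB, rackC may be knocked a few centimetres aside while the robot is not near it.
It also fails if it takes over 210 s, if anything falls off the work surface, if the arm or the gripper's body presses on something with over 40 N, if the wrist force passes 120 N, or if a joint passes its speed limit or range.

## Robot

A 6-joint arm with a two-finger parallel gripper is mounted at the origin on the work surface. World frame = base frame: x ahead of the robot, y to its left, z up, the work surface at z = 0. Lengths are in mm, angles in rad, forces in N, time in s.
With the tool pointing down it reaches from about 375 to 825 mm from the base axis. Payload 5.5 kg.
Tool frame: the origin (TCP) lies between the finger pads; the fingertips stand 11 mm ahead of it and the grasp point (between the pads) lies 8 mm behind it; y points along the fingers, z is the direction in which the jaws open and shut, and the axes are right-handed (so a half turn about y gives the same grasp; the last joint's range is limited). The gripper opens to 85 mm and grips with 20 to 120 N. Pads are 22 mm wide; open, the fingers measure 114 mm over their backs; the gripper's body (76 mm by 85 mm) begins 54 mm behind the grasp point. The pads swing forward as they close: fully open they stand 13 mm farther back than shut.
Start: joints at [-1.134, 0.314, -0.047, 1.21, 0, 1.571], TCP at [253.821, -543.663, 242.299] pointing down, gripper open.
Joint ranges: [-2.67, 2.67], [-0.69, 1.73], [-1.03, 1.25], [-2.08, 2.16], [-1.42, 1.45], [-3.14, 3.14]. Speed limits (rad/s): [2.39, 2.39, 3.01, 3.14, 3.14, 3.14].

## Interface

Orientations are given as a rotation vector (axis times angle).
In Python, from cell import get_obs, vision, ticket gives the robot as it stands.
- The arm moves only by the tool step_arm, never from a script. Its argument "targets" is a list of rows, each an object with "hand": the gripper's target within -1 to 1 (fully open at 1, half-way at 0, shut at -1); "dp": the shift along the tool's x, y, z in mm, a list of three; "spin": the turn about the tool's y in degrees. In form: [{"hand": hand, "dp": [dx, dy, dz], "spin": spin}, ...]. A call has exactly 8 rows; each row is the pose to reach, as a shift and turn from the pose measured when the call began, along the tool's axes at that moment; what a row does not reach only later rows make up. A row lasts 1/10 s, in which the tool goes at most 50 mm and 8.59 degrees, less where a joint would pass 70% of its speed; a pose out of reach is approached as far as the arm can. A call with a gripper value outside its range is refused whole. The fingers move at their own pace and stop on an object; the grip force is fixed at half the most. Time passes only in rows, so rows that repeat a pose let the fingers close, or fill a call up. It gives the time, the measured TCP pose, the force and the opening at its end, in the units of the state.
- get_obs(): the state, without advancing time (a new reading comes with each control period).
- vision.snapshot(name): name is "scene" or "top" or "wrist"; returns (picture, depth): 420x560x3 uint8, blue, green, red; 420x560 float32, mm along the optical axis (not along the pixel's ray), 0 where there is no reading.
- vision.camera_info(name): a dict with "intrinsics" (3x3 intrinsics, pixels), "distortion" ([k1, k2, p1, p2, k3] as OpenCV has them; the pictures are not rectified), "rvec" (rotation vector, rad) and "tvec" (3), from world to camera coordinates, as OpenCV has them. Camera axes: x right, y down, z forward; pixel columns grow to the right and rows downward; lengths in mm; the calibration is good to about 2 mm. A picture is of the moment at which its call begins: read the wrist's pose just before it. camera_info takes no time and is no camera call; for the wrist camera it gives the pose at the moment of the call.
- ticket.sign_off(): hands the job in, once; it reports no verdict.
The state is a dict: "time_s": time; "joint_pos": joint angles; "joint_vel": joint speeds; "joint_efforts": joint torques, N m; "position": TCP position; "eef_rot": TCP orientation; "force": force on the tool from outside, world axes, zero at the start; "moment": the same for the moment, N m; "finger_gap": finger opening in mm.
Only numpy, scipy, OpenCV 4.12 (cv2) and the standard library are available. Lean on these libraries where they do the work, as an engineer would, in place of code of your own. Each camera call takes 0.05 s, during which the arm holds its last target.

## Working session

There is one attempt and no reset: what is moved stays moved. The work goes in short steps, Python scripts to look and compute and a tool call to move; the robot and the scene stay as the last step left them, time stands still between calls to the robot, and variables do not carry over. Pictures are saved under pics/ and viewed, and the job is handed in when it is done.

Besides the shell and the picture viewer there is one more tool, called after ">>>" as name(argument=value, ...), one argument or row to a line, values as JSON. step_arm: Moves the arm, as the interface text tells. Its arguments: {"type":"object","properties":{"targets":{"type":"array","items":{"type":"object","properties":{"hand":{"type":"number"},"dp":{"type":"array","items":{"type":"number"}},"spin":{"type":"number"}}}}},"required":["targets"]}

```bash
ls; mkdir -p pics; cat > h.py <<'E'
import numpy as np,cv2,json
from cell import get_obs,vision,ticket
from scipy.spatial.transform import Rotation as R
def snap(n,f=None):
    p,d=vision.snapshot(n); i=vision.camera_info(n)
    if f: cv2.imwrite('pics/'+f,p); np.savez('pics/'+f+'.npz',p=p,d=d,K=i['intrinsics'],D=i['distortion'],r=i['rvec'],t=i['tvec'])
    return p,d,i
def rays(i,uv):
    K=np.array(i['intrinsics'],float);D=np.array(i['distortion'],float)
    u=cv2.undistortPoints(np.array(uv,float).reshape(-1,1,2),K,D).reshape(-1,2)
    Rm=cv2.Rodrigues(np.array(i['rvec'],float))[0];t=np.array(i['tvec'],float).ravel()
    c=-Rm.T@t
    d=np.c_[u,np.ones(len(u))]@Rm
    return c,d
def onplane(i,uv,z):
    c,d=rays(i,uv); return c+d*((z-c[2])/d[:,2])[:,None]
def cloud(i,d,mask):
    v,u=np.nonzero(mask&(d>0)); c,r=rays(i,np.c_[u,v]) if len(u) else (0,np.zeros((0,3)))
    return c+r*d[v,u][:,None],np.c_[u,v]
def proj(i,P):
    return cv2.projectPoints(np.array(P,float).reshape(-1,1,3),np.array(i['rvec'],float),np.array(i['tvec'],float),np.array(i['intrinsics'],float),np.array(i['distortion'],float))[0].reshape(-1,2)
E
python3 - <<'E'
from h import *
o=get_obs();print(o['position'],o['eef_rot'],o['finger_gap'],o['time_s']);print(R.from_rotvec(o['eef_rot']).as_matrix().round(3))
for n in('scene','top','wrist'):
    p,d,i=snap(n,n+'0.png'); c,_=rays(i,[[280,210]]);print(n,c,(d>0).mean())
E
```

```text
pics
[ 253.60421349 -543.18323649  241.45241993] [-0.43976495  1.98146598 -1.97817725] 85.332394346183 0.0
[[-0.906 -0.001  0.423]
 [-0.423  0.002 -0.906]
 [-0.    -1.    -0.002]]
scene [1137.98499802 -624.48197706  709.30207986] 0.9962159863945578
top [ 357.87683895   -4.54941277 1194.90263818] 0.9963137755102041
wrist [ 320.8329617  -513.06295785  373.76374705] 0.9959566326530612
```

View pics/scene0.png

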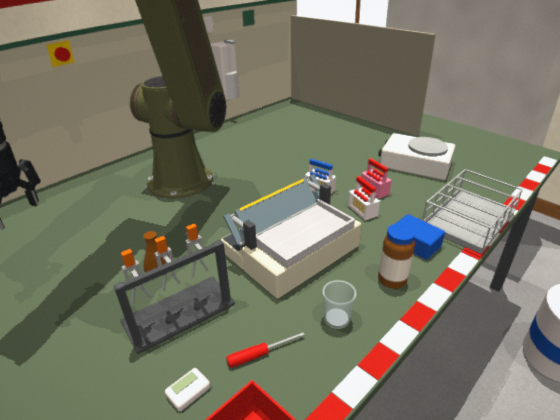

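View pics/top0.png

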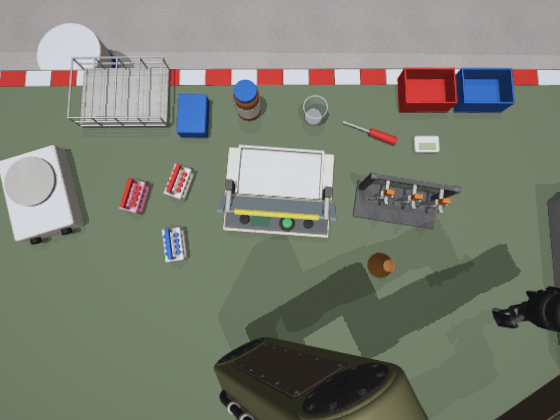

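View pics/wrist0.png

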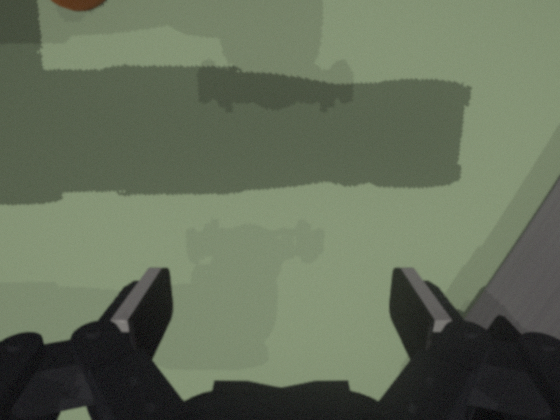

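The scene shows two real racks: blue at top px (174,244) and red at (180,181), with the pink decoy at (134,196). No green rack is visible. The gate is leaning out, and the flask is at (380,265). Next I'll measure.

```bash
python3 - <<'E'
from h import *
def ld(f):
    z=np.load('pics/'+f+'.npz'); return z['p'],z['d'],dict(intrinsics=z['K'],distortion=z['D'],rvec=z['r'],tvec=z['t'])
p,d,i=ld('top0.png'); print(i['intrinsics'][0,0],i['distortion'])
hsv=cv2.cvtColor(p,cv2.COLOR_BGR2HSV);H,S,V=cv2.split(hsv)
def comps(m,name,mn=15):
    n,l,st,ce=cv2.connectedComponentsWithStats(m.astype(np.uint8))
    for k in range(1,n):
        if st[k,4]>=mn:
            P,_=cloud(i,d,l==k); 
            print(name,st[k],ce[k].round(1),'med',np.median(P,0).round(1),'zmax',P[:,2].max().round(1))
comps((S>150)&(V>80)&(H>100)&(H<130),'blue')
comps((S>150)&(V>80)&((H<4)|(H>174)),'red')
comps((S>120)&(V>80)&(H>60)&(H<90),'green')
comps((S>150)&(V>80)&(H>5)&(H<18),'orange')
comps((S>130)&(V>80)&(H>22)&(H<35),'yellow')
for nm,(a,b,c,e) in dict(sh=(210,140,350,245),st=(345,165,470,285),rk=(115,155,205,275)).items():
    cr=p[b:e,a:c];cv2.imwrite(f'pics/{nm}0.png',cv2.resize(cr,None,fx=5,fy=5,interpolation=cv2.INTER_CUBIC))
E
```

```text
407.1223302243847 [-0.01942617  0.          0.          0.          0.        ]
blue [ 454   68   60   44 2022] [481.5  89.9] med [ 867.8 -625.9   21.4] zmax 78.3
blue [504  76   5  10  17] [506.   79.7] med [ 884.8 -689.6   50. ] zmax 58.4
blue [234  80  23  23 399] [244.9  90.8] med [808.6  82.9 147.1] zmax 152.3
blue [ 177   94   31   43 1218] [191.9 115.1] med [776.2 245.9  51.7] zmax 59.4
blue [164 229   9  30 142] [167.9 243.6] med [402.6 291.1 100.4] zmax 107.6
red [309  69  26  16 372] [321.1  76.8] med [ 917.6 -139.8   -1.3] zmax 4.9
red [360  69  26  16 390] [372.4  76.4] med [ 919.  -299.7   -1.2] zmax 6.2
red [ 398   68   59   44 2465] [426.6  89.5] med [ 867.8 -458.    23.7] zmax 77.6
red [  0  71  25  16 364] [12.2 78.1] med [919.3 819.7  -1.7] zmax 5.4
red [ 51  71  19  15 265] [59.9 78. ] med [918.5 671.   -2. ] zmax 5.3
red [72 71  4 15 59] [73.5 78.1] med [ 9.148e+02  6.264e+02 -9.000e-01] zmax 86.8
red [170  70   9  15 135] [174.  77.] med [918.7 315.2  -1.2] zmax 4.7
red [206  70  25  15 375] [218.  77.] med [917.9 179.   -1.3] zmax 5.3
red [258  70  25  15 367] [
[... 352 characters left out ...]
 [134 186   7  10  35] [137.2 190.3] med [553.2 392.1  61.3] zmax 66.4
red [131 197   7   9  38] [133.9 201.1] med [522.8 400.   62.1] zmax 67.7
green [282 219  10   9  68] [286.7 222.4] med [459.9 -29.1  69.1] zmax 74.5
orange [235  94  24  14  96] [247.5 103. ] med [783.   77.  119.9] zmax 129.4
orange [384 190  11   6  51] [388.9 192.2] med [ 519.8 -277.4  210.3] zmax 215.1
orange [411 194  11   6  54] [416.1 196.7] med [ 508.7 -344.9  210.1] zmax 214.7
orange [439 198  11   7  55] [444.2 201.1] med [ 496.9 -413.9  209.7] zmax 216.4
orange [368 255  27  22 352] [379.8 266.8] med [ 335.2 -283.9   47.5] zmax 108.1
yellow [235 209  84  10 235] [275.2 213.5] med [475.  -10.8 144.9] zmax 154.0
```

```bash
python3 - <<'E'
import cv2,numpy as np
a=cv2.imread('pics/sh0.png');b=cv2.imread('pics/rk0.png')
print(a.shape,b.shape,cv2.imread('pics/st0.png').shape)
E
```

```text
(525, 700, 3) (600, 450, 3) (600, 625, 3)
```

View pics/sh0.png

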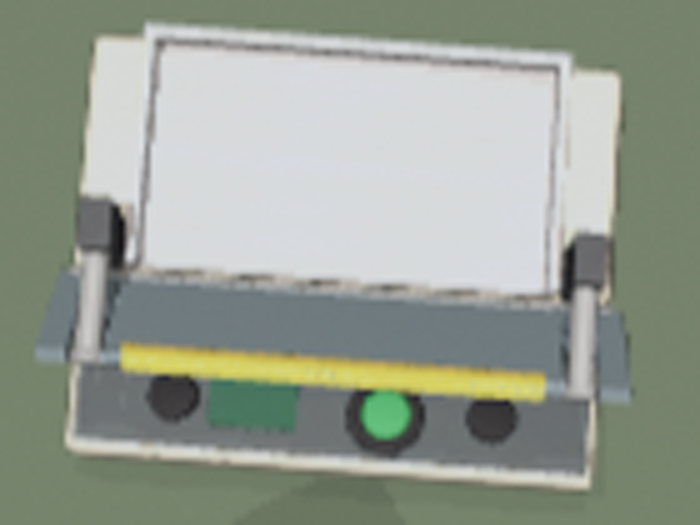

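View pics/st0.png

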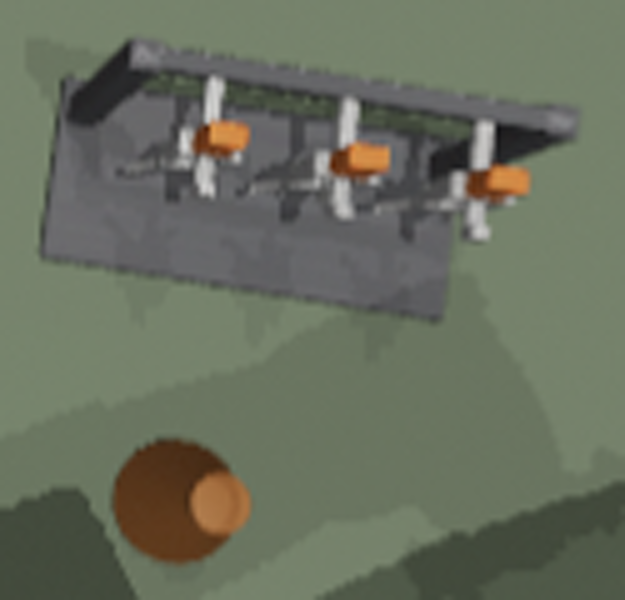

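View pics/rk0.png

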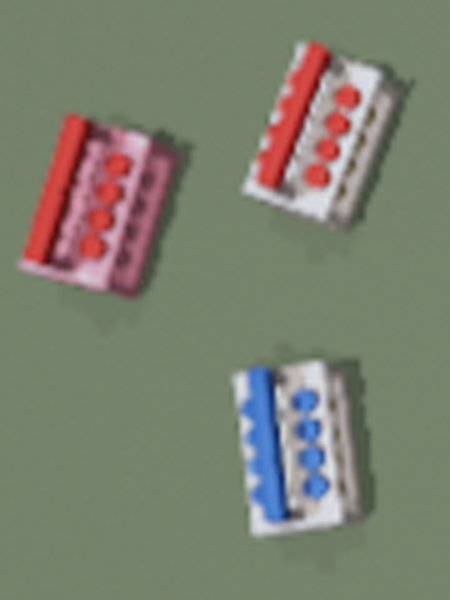

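```bash
cat >> h.py <<'E'
def ld(f):
    z=np.load('pics/'+f+'.npz'); return z['p'],z['d'],dict(intrinsics=z['K'],distortion=z['D'],rvec=z['r'],tvec=z['t'])
def bar(p,i,m,z):
    # biggest comp, minAreaRect of pixels on plane z
    n,l,st,ce=cv2.connectedComponentsWithStats(m.astype(np.uint8)); k=1+st[1:,4].argmax()
    v,u=np.nonzero(l==k); P=onplane(i,np.c_[u,v],z)[:,:2].astype(np.float32)
    c=P.mean(0); _,_,vt=np.linalg.svd(P-c,full_matrices=False); a=vt[0]*np.sign(vt[0][0])
    q=(P-c)@vt.T
    return c,np.arctan2(a[1],a[0]),np.ptp(q,0),cv2.minAreaRect(P)
E
python3 - <<'E'
from h import *
p,d,i=ld('top0.png');hsv=cv2.cvtColor(p,cv2.COLOR_BGR2HSV);H,S,V=cv2.split(hsv)
U,W=np.meshgrid(range(560),range(420))
box=lambda a,b,c,e:(U>=a)&(U<c)&(W>=b)&(W<e)
blue=(S>150)&(V>80)&(H>100)&(H<130);red=(S>150)&(V>80)&((H<4)|(H>174))
print('A',bar(p,i,blue&box(150,220,190,270),104)); print('B',bar(p,i,red&box(160,160,180,195),104))
print('yellow',bar(p,i,(S>130)&(V>80)&(H>22)&(H<35)&box(220,200,330,225),148))
# tray floor
P,uv=cloud(i,d,box(225,140,335,205)&(V>180)&(S<40))
s=(abs(P[:,2]-90)<3.5); 
v=np.zeros(p.shape[:2],np.uint8); v[uv[s,1],uv[s,0]]=255
n,l,st,ce=cv2.connectedComponentsWithStats(v);k=1+st[1:,4].argmax()
vv,uu=np.nonzero(l==k);Q=onplane(i,np.c_[uu,vv],90)[:,:2].astype(np.float32);print('floor',cv2.minAreaRect(Q),len(Q))
# crop corners, rim outer top z=106: crop pts
f=lambda x,y:(210+(x+.5)/5-.5,140+(y+.5)/5-.5)
print(onplane(i,[f(147,25),f(572,55)],106))
print('floor corners',onplane(i,[f(160,47),f(556,72),f(142,262),f(546,294)],90))
print('button',onplane(i,[f(386,415)],71))
print('panel edge',onplane(i,[f(68,450),f(588,487)],50))
# gate plane
P,uv=cloud(i,d,box(225,195,330,209)&(H>90)&(H<115)&(S>30)&(V<170)&(V>60))
c=P.mean(0);print('gate',len(P),c,np.linalg.svd(P-c,full_matrices=False)[2])
for nm,b in dict(a=(380,185,398,200),b=(408,190,425,203),c=(434,194,455,210)).items():
    print('clip',nm,bar(p,i,(S>150)&(V>80)&(H>5)&(H<18)&box(*b),214))
print('stand bar ends',onplane(i,[(345+145/5,165+50/5),(345+568/5,165+118/5)],195))
P,uv=cloud(i,d,box(370,170,470,196)&(V<130)&(S<60)); print(np.percentile(P[:,2],[5,50,80,90,95,99]))
E
```

```text
A (array([400.99677, 289.88547], dtype=float32), np.float32(0.14332306), array([79.06238  , 15.0292845], dtype=float32), ((401.132080078125, 290.8100280761719), (79.08921813964844, 14.838874816894531), 8.435713768005371))
B (array([578.6769 , 281.25806], dtype=float32), np.float32(-0.34550342), array([79.76964 , 14.324021], dtype=float32), ((580.32568359375, 282.0642395019531), (14.268537521362305, 79.75981140136719), 70.67652893066406))
yellow (array([475.22357  ,   2.9843948], dtype=float32), np.float32(1.4985081), array([215.56766 ,  14.027052], dtype=float32), ((473.3238830566406, -0.06362152099609375), (215.5961151123047, 13.365813255310059), 85.25886535644531))
floor ((593.107177734375, -9.511398315429688), (221.32322692871094, 126.58104705810547), 85.56903839111328) 2449
[[ 671.15133144  101.96266443  106.        ]
 [ 653.20680065 -131.74344515  106.        ]]
floor corners [[ 663.0914735    96.18573455   90.        ]
 [ 647.84290279 -124.48304589   90.        ]
 [ 541.69807871  105.26498433   90.        ]
 [ 522.766729   -116.58974534   90.        ]]
button [[458.30002083 -28
[... 469 characters left out ...]
83575439453125, 12.404799461364746), 89.73616027832031))
clip b (array([ 507.21585, -342.86642], dtype=float32), np.float32(-1.4739579), array([25.623024 , 13.2696295], dtype=float32), ((507.7718200683594, -342.5369873046875), (24.996679306030273, 12.389572143554688), 89.71503448486328))
clip c (array([ 496.15015, -411.60562], dtype=float32), np.float32(-1.4782362), array([26.10384 , 14.456238], dtype=float32), ((496.2929992675781, -411.0849914550781), (24.7130126953125, 15.1229829788208), 86.7413558959961))
stand bar ends [[ 565.75497593 -245.73734753  195.        ]
 [ 530.20174787 -457.79147128  195.        ]]
[ -4.51076723   8.97631102 174.93803599 176.52680294 177.55986912
 179.09216127]
```

```bash
cat >> h.py <<'E'
def st():
    o=get_obs();M=R.from_rotvec(o['eef_rot']).as_matrix();p=np.array(o['position'])
    return o,M,p
def info():
    o,M,p=st();print('t',round(o['time_s'],2),'tcp',p.round(1),'phi',np.degrees(np.arctan2(M[1,2],M[0,2])).round(1),'down',M[:,1].round(3),'F',np.round(o['force'],1),'gap',round(o['finger_gap'],1),'q',np.round(o['joint_pos'],2))
def goto(x,y,z,phi=None,grasp=False):
    """phi: jaw direction deg. grasp: xyz is grasp point (8mm behind tcp)"""
    o,M,p=st();g=np.array([x,y,z],float)
    if grasp: g[2]-=8
    dp=M.T@(g-p); cur=np.degrees(np.arctan2(M[1,2],M[0,2]))
    s=0 if phi is None else -((phi-cur+180)%360-180)
    print('dp',dp.round(1),'spin',round(s,1),'(alt %.1f)'%(s-180*np.sign(s) if s else 180),'cur phi',cur.round(1))
E
python3 -c "
from h import *
info();goto(480,-150,330,90);goto(254,-543,330)"
```

```text
t 0.15 tcp [ 253.6 -543.3  241.6] phi -65.0 down [-0.001  0.001 -1.   ] F [-0.5  0.2  0.3] gap 85.5 q [-1.13  0.31 -0.05  1.21 -0.    1.57]
dp [-371.5  -88.  -260.7] spin -155.0 (alt 25.0) cur phi -65.0
dp [ -0.4 -88.4  -0.2] spin 0 (alt 180.0) cur phi -65.0
```

>>> step_arm(
  targets=[
    {"hand": 1, "dp": [0, -40, 0], "spin": 0},
    {"hand": 1, "dp": [0, -88, 0], "spin": 0},
    {"hand": 1, "dp": [-370, -88, -260], "spin": 25},
    {"hand": 1, "dp": [-370, -88, -260], "spin": 25},
    {"hand": 1, "dp": [-370, -88, -260], "spin": 25},
    {"hand": 1, "dp": [-370, -88, -260], "spin": 25},
    {"hand": 1, "dp": [-370, -88, -260], "spin": 25},
    {"hand": 1, "dp": [-370, -88, -260], "spin": 25},
  ],
)

```text
time_s: 0.95
position: [401.8, -284.7, 329.8]
eef_rot: [0.001, -2.223, 2.22]
force: [1.0, 0.6, 0.6]
finger_gap: 85.3
```

```bash
python3 -c "
from h import *
info();goto(480,-30,350,-90)"
```

```text
t 0.95 tcp [ 401.8 -284.7  329.8] phi -90.0 down [-0.     0.001 -1.   ] F [1.  0.6 0.6] gap 85.3 q [-0.62  0.09 -0.13  1.36  0.    2.52]
dp [ -78.2  -19.9 -254.7] spin 0.0 (alt -180.0) cur phi -90.0
```

>>> step_arm(
  targets=[
    {"hand": 1, "dp": [-30, -20, -50], "spin": -8},
    {"hand": 1, "dp": [-60, -20, -100], "spin": -16},
    {"hand": 1, "dp": [-78, -20, -150], "spin": -24},
    {"hand": 1, "dp": [-78, -20, -200], "spin": -32},
    {"hand": 1, "dp": [-78, -20, -255], "spin": -40},
    {"hand": 1, "dp": [-78, -20, -255], "spin": -48},
    {"hand": 1, "dp": [-78, -20, -255], "spin": -56},
    {"hand": 1, "dp": [-78, -20, -255], "spin": -64},
  ],
)

```text
time_s: 1.75
position: [479.6, -28.4, 349.8]
eef_rot: [-0.965, 1.531, -1.528]
force: [-0.7, -0.6, 0.0]
finger_gap: 85.6
```

>>> step_arm(
  targets=[
    {"hand": 1, "dp": [0, 0, 0], "spin": -8},
    {"hand": 1, "dp": [0, 0, 0], "spin": -16},
    {"hand": 1, "dp": [0, 0, 0], "spin": -24},
    {"hand": 1, "dp": [0, 0, 0], "spin": -32},
    {"hand": 1, "dp": [0, 0, 0], "spin": -40},
    {"hand": 1, "dp": [0, 0, 0], "spin": -48},
    {"hand": 1, "dp": [0, 0, 0], "spin": -56},
    {"hand": 1, "dp": [0, 0, 0], "spin": -64},
  ],
)

```text
time_s: 2.55
position: [479.4, -28.4, 349.6]
eef_rot: [-1.455, 0.699, -0.696]
force: [-0.8, 0.4, 0.2]
finger_gap: 85.4
```

```bash
python3 -c "
from h import *
info();goto(480,0,350,90)
snap('wrist','w1.png');"
```

```text
t 2.55 tcp [479.4 -28.4 349.6] phi 38.8 down [-0.002  0.001 -1.   ] F [-0.8  0.4  0.2] gap 85.4 q [-0.06  0.06 -0.11  1.4   0.    0.83]
dp [-21.8  -0.4  18.2] spin -51.2 (alt 128.8) cur phi 38.8
```

View pics/w1.png

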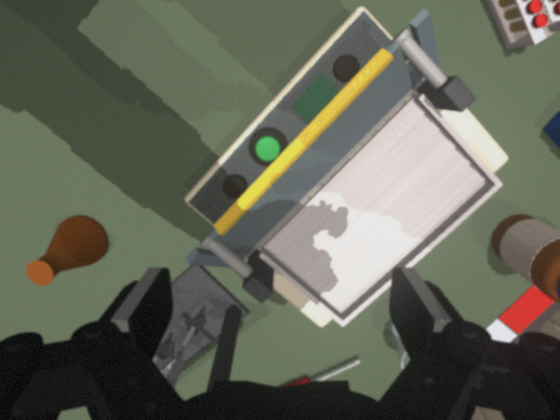

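The wrist view shows the tray floor with corners near (262,252), (418,97), (492,184) and (342,315). The pin heads are at about (405,38) and (210,243), and the button is at (267,149).

```bash
python3 - <<'E'
from h import *
p,d,i=ld('w1.png')
print('floor',onplane(i,[(262,252),(418,98),(492,184),(342,316)],90).round(1))
print('btn',onplane(i,[(267,149)],71).round(1))
U,W=np.meshgrid(range(560),range(420))
P,uv=cloud(i,d,(U>240)&(W>90)&(U<500)&(W<320))
s=abs(P[:,2]-90)<2.5
v=np.zeros(p.shape[:2],np.uint8); v[uv[s,1],uv[s,0]]=255; v=cv2.morphologyEx(v,cv2.MORPH_OPEN,np.ones((5,5)))
n,l,st_,ce=cv2.connectedComponentsWithStats(v);k=1+st_[1:,4].argmax()
vv,uu=np.nonzero(l==k);Q=onplane(i,np.c_[uu,vv],90)[:,:2].astype(np.float32);print('floor',cv2.minAreaRect(Q),len(Q))
cv2.imwrite('pics/m1.png',v)
a=cv2.resize(p[10:130,360:500],None,fx=5,fy=5,interpolation=cv2.INTER_CUBIC);b=cv2.resize(p[210:320,160:300],None,fx=5,fy=5,interpolation=cv2.INTER_CUBIC)
cv2.imwrite('pics/pl.png',a);cv2.imwrite('pics/pr.png',b)
E
```

```text
floor [[ 527.2 -122.2   90. ]
 [ 545.5  110.9   90. ]
 [ 673.5   98.9   90. ]
 [ 654.3 -127.9   90. ]]
btn [[460.2 -29.7  71. ]]
floor ((595.6029663085938, -9.347579956054688), (226.2255859375, 130.11114501953125), 85.90544128417969) 21859
```

View pics/pl.png

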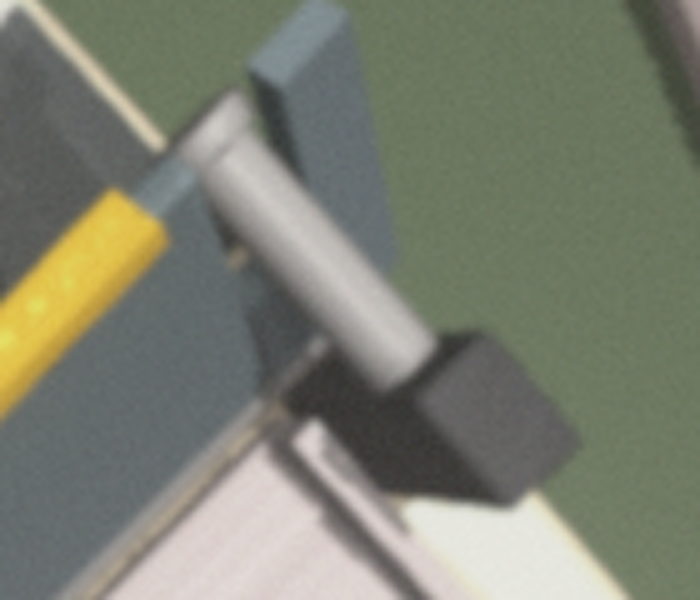

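View pics/pr.png

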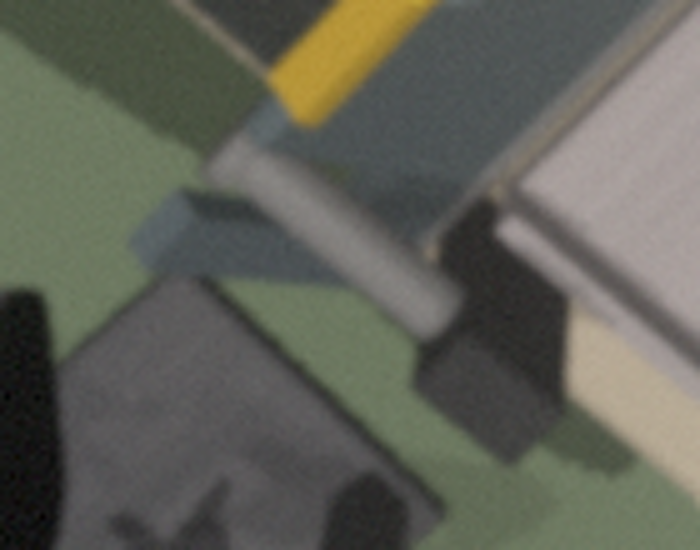

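View pics/m1.png

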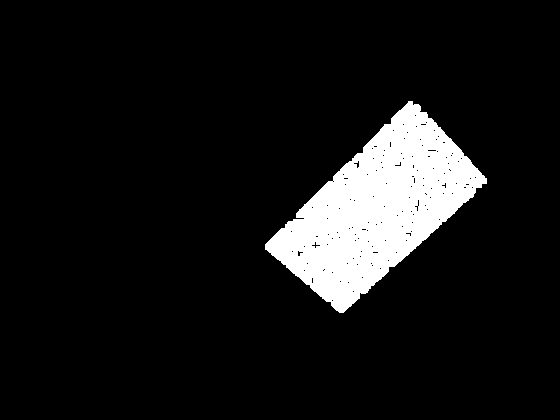

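```bash
python3 -c "
from h import *
goto(401,290,290,98)"
```

```text
dp [-296.4   60.1  140. ] spin -58.9 (alt 121.1) cur phi 39.1
```

>>> step_arm(
  targets=[
    {"hand": 1, "dp": [-45, 9, 21], "spin": -8},
    {"hand": 1, "dp": [-90, 18, 42], "spin": -16},
    {"hand": 1, "dp": [-135, 27, 63], "spin": -24},
    {"hand": 1, "dp": [-180, 36, 85], "spin": -32},
    {"hand": 1, "dp": [-225, 45, 106], "spin": -40},
    {"hand": 1, "dp": [-270, 54, 127], "spin": -48},
    {"hand": 1, "dp": [-296, 60, 140], "spin": -56},
    {"hand": 1, "dp": [-296, 60, 140], "spin": -59},
  ],
)

```text
time_s: 3.4
position: [399.7, 292.9, 288.7]
eef_rot: [-1.566, -0.113, 0.119]
force: [0.3, -1.2, -0.1]
finger_gap: 85.3
```

```bash
python3 - <<'E'
from h import *
info()
p,d,i=snap('wrist','w2.png');H,S,V=cv2.split(cv2.cvtColor(p,cv2.COLOR_BGR2HSV))
blue=(S>130)&(V>60)&(H>100)&(H<130)
P,uv=cloud(i,d,blue); s=(abs(P[:,2]-97)<9); m=np.zeros(blue.shape,bool);m[uv[s,1],uv[s,0]]=1
print(bar(p,i,m,104))
E
```

```text
t 3.4 tcp [399.7 292.9 288.7] phi 98.5 down [-0.004  0.001 -1.   ] F [ 0.3 -1.2 -0.1] gap 85.3 q [ 0.63  0.1  -0.2   1.27  0.    0.48]
(array([400.64957, 289.43674], dtype=float32), np.float32(0.1504135), array([82.72151, 11.1492 ], dtype=float32), ((402.30572509765625, 289.2202453613281), (82.71605682373047, 11.118396759033203), 8.514557838439941))
```

View pics/w2.png

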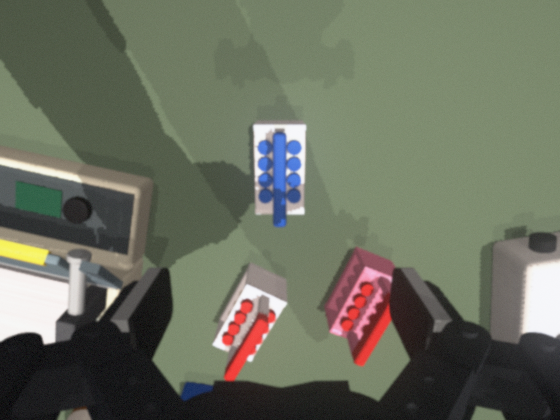

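The blue bar is centred under the jaw midline, image (280,180). It measures 83 x 11 mm, so it checks out. Now I'll descend and grip it.

```bash
python3 -c "
from h import *
goto(401.5,289.3,95,98.5,True)"
```

```text
dp [  1.6 202.1  -2.5] spin -0.1 (alt 179.9) cur phi 98.4
```

>>> step_arm(
  targets=[
    {"hand": 1, "dp": [2, 40, -2], "spin": 0},
    {"hand": 1, "dp": [2, 80, -2], "spin": 0},
    {"hand": 1, "dp": [2, 120, -2], "spin": 0},
    {"hand": 1, "dp": [2, 155, -2], "spin": 0},
    {"hand": 1, "dp": [2, 185, -2], "spin": 0},
    {"hand": 1, "dp": [2, 202, -2], "spin": 0},
    {"hand": 1, "dp": [2, 202, -2], "spin": 0},
    {"hand": -1, "dp": [2, 202, -2], "spin": 0},
  ],
)

```text
time_s: 4.25
position: [402.0, 289.5, 87.5]
eef_rot: [-1.567, -0.111, 0.116]
force: [0.7, 0.2, 1.1]
finger_gap: 73.4
```

>>> step_arm(
  targets=[
    {"hand": -1, "dp": [0, 0, 0], "spin": 0},
    {"hand": -1, "dp": [0, 0, 0], "spin": 0},
    {"hand": -1, "dp": [0, 0, 0], "spin": 0},
    {"hand": -1, "dp": [0, 0, 0], "spin": 0},
    {"hand": -1, "dp": [0, 0, 0], "spin": 0},
    {"hand": -1, "dp": [0, 0, 0], "spin": 0},
    {"hand": -1, "dp": [0, 0, 0], "spin": 0},
    {"hand": -1, "dp": [0, 0, 0], "spin": 0},
  ],
)

```text
time_s: 5.05
position: [402.4, 290.1, 88.0]
eef_rot: [-1.566, -0.112, 0.116]
force: [-1.2, 1.5, 5.8]
finger_gap: 10.9
```

```bash
python3 -c "
from h import *
info()
T=np.array([592,-9.4]);y=-0.075;
f=lambda a,b:T+np.array([np.cos(y)*a-np.sin(y)*b,np.sin(y)*a+np.cos(y)*b])
A=f(2,55);B=f(2,-55);print(A,B,90+np.degrees(y))
goto(401,289,270,98.5,True)
goto(A[0],A[1],270,85.7,True)
"
```

```text
t 5.05 tcp [402.4 290.1  88. ] phi 98.3 down [-0.002  0.001 -1.   ] F [-1.2  1.5  5.8] gap 10.9 q [ 0.62  0.24 -0.52  0.81  0.    0.48]
[598.11551154  45.29552558] [589.87324374 -64.39524441] 85.70281653651882
dp [  -1.9 -174.    -0.6] spin -0.2 (alt 179.8) cur phi 98.3
dp [ 157.9 -174.8 -270.2] spin 12.6 (alt -167.4) cur phi 98.3
```

```bash
python3 -c "
from h import *
goto(589.9,-64.4,280,85.7,True)
"
```

```text
dp [ 133.9 -184.9 -377.5] spin 12.6 (alt -167.4) cur phi 98.3
```

>>> step_arm(
  targets=[
    {"hand": -1, "dp": [0, -20, 0], "spin": 0},
    {"hand": -1, "dp": [0, -50, 0], "spin": 0},
    {"hand": -1, "dp": [0, -90, 0], "spin": 0},
    {"hand": -1, "dp": [0, -130, 0], "spin": 0},
    {"hand": -1, "dp": [0, -165, 0], "spin": 0},
    {"hand": -1, "dp": [0, -184, 0], "spin": 0},
    {"hand": -1, "dp": [0, -184, 0], "spin": 0},
    {"hand": -1, "dp": [0, -184, 0], "spin": 0},
  ],
)

```text
time_s: 5.85
position: [402.3, 289.2, 270.5]
eef_rot: [-1.568, -0.111, 0.117]
force: [0.0, -0.1, -4.2]
finger_gap: 11.0
```

```bash
python3 -c "
from h import *
info();goto(589.9,-64.4,280,85.7,True)
"
```

```text
t 5.85 tcp [402.3 289.2 270.5] phi 98.3 down [-0.004 -0.    -1.   ] F [ 0.  -0.1 -4.2] gap 11.0 q [ 0.62  0.11 -0.24  1.23  0.    0.48]
dp [ 134.6   -2.1 -377. ] spin 12.6 (alt -167.4) cur phi 98.3
```

>>> step_arm(
  targets=[
    {"hand": -1, "dp": [7, 0, -20], "spin": 1},
    {"hand": -1, "dp": [18, 0, -50], "spin": 2},
    {"hand": -1, "dp": [32, 0, -90], "spin": 4},
    {"hand": -1, "dp": [46, 0, -130], "spin": 6},
    {"hand": -1, "dp": [60, 0, -170], "spin": 8},
    {"hand": -1, "dp": [75, 0, -210], "spin": 10},
    {"hand": -1, "dp": [89, -1, -250], "spin": 12},
    {"hand": -1, "dp": [100, -2, -280], "spin": 12.6},
  ],
)

```text
time_s: 6.65
position: [541.0, 24.0, 269.1]
eef_rot: [-1.571, 0.067, -0.054]
force: [0.4, 0.6, -3.4]
finger_gap: 11.0
```

```bash
python3 -c "
from h import *
info();goto(589.9,-64.4,280,85.7,True)
"
```

```text
t 6.65 tcp [541.   24.  269.1] phi 85.6 down [-0.008 -0.001 -1.   ] F [ 0.4  0.6 -3.4] gap 11.0 q [ 0.04  0.2  -0.13  1.25 -0.    0.12]
dp [ 55.6  -3.2 -84.4] spin -0.1 (alt 179.9) cur phi 85.6
```

>>> step_arm(
  targets=[
    {"hand": -1, "dp": [18, -3, -25], "spin": 0},
    {"hand": -1, "dp": [36, -3, -50], "spin": 0},
    {"hand": -1, "dp": [50, -3, -75], "spin": 0},
    {"hand": -1, "dp": [55.6, -3, -84.4], "spin": 0},
    {"hand": -1, "dp": [55.6, -3, -84.4], "spin": 0},
    {"hand": -1, "dp": [55.6, -3, -84.4], "spin": 0},
    {"hand": -1, "dp": [55.6, -3, -84.4], "spin": 0},
    {"hand": -1, "dp": [55.6, -3, -84.4], "spin": 0},
  ],
)

```text
time_s: 7.45
position: [589.5, -63.3, 271.8]
eef_rot: [-1.571, 0.067, -0.053]
force: [0.2, 0.4, -4.2]
finger_gap: 11.0
```

```bash
python3 -c "
from h import *
info();goto(589.9,-64.4,188,85.7,True)
snap('wrist','w3.png');snap('scene','s3.png')
"
```

```text
t 7.45 tcp [589.5 -63.3 271.8] phi 85.6 down [-0.009 -0.001 -1.   ] F [ 0.2  0.4 -4.2] gap 11.0 q [-0.11  0.3  -0.    1.28 -0.   -0.03]
dp [ 1.3 91.8 -0.9] spin -0.1 (alt 179.9) cur phi 85.6
```

View pics/w3.png

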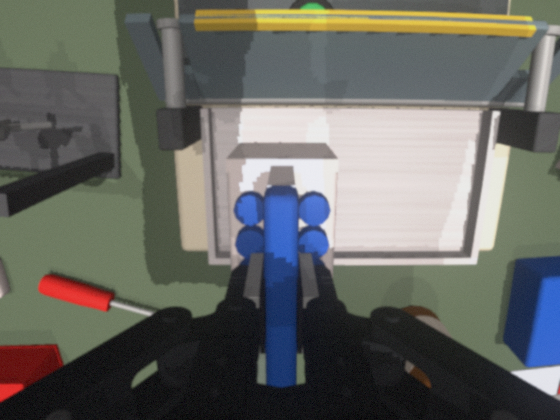

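View pics/s3.png

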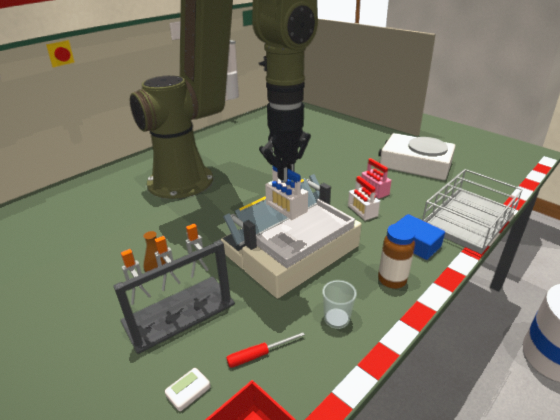

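>>> step_arm(
  targets=[
    {"hand": -1, "dp": [1, 30, -1], "spin": 0},
    {"hand": -1, "dp": [1, 55, -1], "spin": 0},
    {"hand": -1, "dp": [1, 72, -1], "spin": 0},
    {"hand": -1, "dp": [1, 82, -1], "spin": 0},
    {"hand": -1, "dp": [1, 88, -1], "spin": 0},
    {"hand": -1, "dp": [1, 91, -1], "spin": 0},
    {"hand": -1, "dp": [1, 93, -1], "spin": 0},
    {"hand": -1, "dp": [1, 93, -1], "spin": 0},
  ],
)

```text
time_s: 8.35
position: [590.3, -64.8, 179.5]
eef_rot: [-1.572, 0.066, -0.054]
force: [-0.0, 0.1, -3.2]
finger_gap: 11.1
```

```bash
python3 -c "
from h import *
info()"
```

```text
t 8.35 tcp [590.3 -64.8 179.5] phi 85.6 down [-0.007 -0.001 -1.   ] F [-0.   0.1 -3.2] gap 11.1 q [-0.11  0.34 -0.16  1.08 -0.   -0.03]
```

Nearly down. I'll go another 2 mm, then open.

>>> step_arm(
  targets=[
    {"hand": -1, "dp": [0, 1.5, 0], "spin": 0},
    {"hand": -1, "dp": [0, 2, 0], "spin": 0},
    {"hand": -1, "dp": [0, 2, 0], "spin": 0},
    {"hand": 0, "dp": [0, 2, 0], "spin": 0},
    {"hand": 0, "dp": [0, 2, 0], "spin": 0},
    {"hand": 0, "dp": [0, 2, 0], "spin": 0},
    {"hand": 0, "dp": [0, 2, 0], "spin": 0},
    {"hand": 0, "dp": [0, 2, 0], "spin": 0},
  ],
)

```text
time_s: 9.15
position: [590.4, -64.8, 177.6]
eef_rot: [-1.572, 0.065, -0.055]
force: [0.3, -0.6, -0.4]
finger_gap: 42.5
```

```bash
python3 -c "
from h import *
info();goto(578,281,300,70)"
```

```text
t 9.15 tcp [590.4 -64.8 177.6] phi 85.6 down [-0.007 -0.001 -1.   ] F [ 0.3 -0.6 -0.4] gap 42.5 q [-0.11  0.34 -0.16  1.08 -0.   -0.03]
dp [ -39.5 -122.7  343.6] spin 15.6 (alt -164.4) cur phi 85.6
```

>>> step_arm(
  targets=[
    {"hand": 0, "dp": [0, -30, 0], "spin": 0},
    {"hand": 0, "dp": [0, -70, 0], "spin": 0},
    {"hand": 1, "dp": [0, -115, 0], "spin": 0},
    {"hand": 1, "dp": [-5, -123, 40], "spin": 2},
    {"hand": 1, "dp": [-10, -123, 85], "spin": 5},
    {"hand": 1, "dp": [-15, -123, 130], "spin": 8},
    {"hand": 1, "dp": [-20, -123, 175], "spin": 11},
    {"hand": 1, "dp": [-25, -123, 220], "spin": 14},
  ],
)

```text
time_s: 9.95
position: [582.8, 158.3, 300.6]
eef_rot: [-1.558, 0.259, -0.249]
force: [0.4, 0.3, -0.6]
finger_gap: 85.6
```

```bash
python3 -c "
from h import *
info();goto(578,281,300,70)"
```

```text
t 9.95 tcp [582.8 158.3 300.6] phi 71.5 down [-0.006 -0.001 -1.   ] F [ 0.4  0.3 -0.6] gap 85.6 q [0.26 0.31 0.08 1.35 0.   0.59]
dp [-43.6   0.5 114.9] spin 1.5 (alt -178.5) cur phi 71.5
```

>>> step_arm(
  targets=[
    {"hand": 1, "dp": [-15, 0, 40], "spin": 1},
    {"hand": 1, "dp": [-30, 0, 80], "spin": 1.5},
    {"hand": 1, "dp": [-44, 0, 115], "spin": 1.5},
    {"hand": 1, "dp": [-44, 0, 115], "spin": 1.5},
    {"hand": 1, "dp": [-44, 0, 115], "spin": 1.5},
    {"hand": 1, "dp": [-44, 0, 115], "spin": 1.5},
    {"hand": 1, "dp": [-44, 0, 115], "spin": 1.5},
    {"hand": 1, "dp": [-44, 0, 115], "spin": 1.5},
  ],
)

```text
time_s: 10.75
position: [577.9, 280.1, 300.8]
eef_rot: [-1.555, 0.28, -0.271]
force: [-0.8, -0.0, -1.0]
finger_gap: 85.6
```

```bash
python3 - <<'E'
from h import *
info()
p,d,i=snap('wrist','w4.png');H,S,V=cv2.split(cv2.cvtColor(p,cv2.COLOR_BGR2HSV))
m0=(S>130)&(V>60)&((H<5)|(H>174))
P,uv=cloud(i,d,m0); s=(abs(P[:,2]-97)<9)&(P[:,1]<340); m=np.zeros(m0.shape,bool);m[uv[s,1],uv[s,0]]=1
print(bar(p,i,m,104))
E
```

```text
t 10.75 tcp [577.9 280.1 300.8] phi 69.9 down [-0.006 -0.001 -1.   ] F [-0.8 -0.  -1. ] gap 85.6 q [0.45 0.39 0.19 1.38 0.   0.8 ]
(array([579.6106, 283.8762], dtype=float32), np.float32(-0.34091136), array([81.66571 , 11.740198], dtype=float32), ((580.6016845703125, 283.24884033203125), (11.660165786743164, 81.6511459350586), 70.32441711425781))
```

View pics/w4.png

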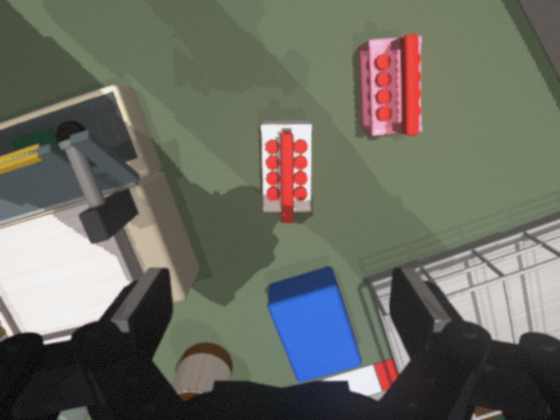

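The red bar is at image (287,175), measures 82 x 12 mm, and belongs to the white-bodied rack. The pink decoy is clear of it at (392,86).

```bash
python3 -c "
from h import *
goto(580.2,283.3,95.5,70.3,True)"
```

```text
dp [  2.3 213.2   4.3] spin -0.4 (alt 179.6) cur phi 69.9
```

>>> step_arm(
  targets=[
    {"hand": 1, "dp": [1, 40, 4], "spin": 0},
    {"hand": 1, "dp": [1, 80, 4], "spin": 0},
    {"hand": 1, "dp": [1, 120, 4], "spin": 0},
    {"hand": 1, "dp": [1, 160, 4], "spin": 0},
    {"hand": 1, "dp": [1, 190, 4], "spin": 0},
    {"hand": 1, "dp": [1, 208, 4], "spin": 0},
    {"hand": 1, "dp": [1, 213, 4], "spin": 0},
    {"hand": 1, "dp": [1, 213, 4], "spin": 0},
  ],
)

```text
time_s: 11.6
position: [578.6, 282.8, 87.4]
eef_rot: [-1.556, 0.281, -0.27]
force: [-0.0, -0.2, -0.3]
finger_gap: 85.3
```

>>> step_arm(
  targets=[
    {"hand": -1, "dp": [0, 0, 0], "spin": 0},
    {"hand": -1, "dp": [0, 0, 0], "spin": 0},
    {"hand": -1, "dp": [0, 0, 0], "spin": 0},
    {"hand": -1, "dp": [0, 0, 0], "spin": 0},
    {"hand": -1, "dp": [0, 0, 0], "spin": 0},
    {"hand": -1, "dp": [0, 0, 0], "spin": 0},
    {"hand": -1, "dp": [0, 0, 0], "spin": 0},
    {"hand": -1, "dp": [0, 0, 0], "spin": 0},
  ],
)

```text
time_s: 12.4
position: [578.9, 283.1, 87.7]
eef_rot: [-1.556, 0.281, -0.271]
force: [-0.5, 0.6, 2.3]
finger_gap: 10.9
```

```bash
python3 -c "
from h import *
info();goto(580,283,290,70.3,True)"
```

```text
t 12.4 tcp [578.9 283.1  87.7] phi 69.9 down [-0.007 -0.001 -1.   ] F [-0.5  0.6  2.3] gap 10.9 q [ 0.45  0.5  -0.14  0.94  0.    0.81]
dp [-1.000e-01 -1.943e+02 -4.000e-01] spin -0.4 (alt 179.6) cur phi 69.9
```

>>> step_arm(
  targets=[
    {"hand": -1, "dp": [0, -20, 0], "spin": 0},
    {"hand": -1, "dp": [0, -50, 0], "spin": 0},
    {"hand": -1, "dp": [0, -90, 0], "spin": 0},
    {"hand": -1, "dp": [0, -130, 0], "spin": 0},
    {"hand": -1, "dp": [0, -165, 0], "spin": 0},
    {"hand": -1, "dp": [0, -190, 0], "spin": 0},
    {"hand": -1, "dp": [0, -194, 0], "spin": 0},
    {"hand": -1, "dp": [0, -194, 0], "spin": 0},
  ],
)

```text
time_s: 13.2
position: [580.2, 283.3, 281.2]
eef_rot: [-1.556, 0.281, -0.271]
force: [0.1, 0.7, -3.9]
finger_gap: 10.9
```

```bash
python3 -c "
from h import *
info();goto(598.1,45.3,285,85.7,True)"
```

```text
t 13.2 tcp [580.2 283.3 281.2] phi 69.9 down [-0.007 -0.001 -1.   ] F [ 0.1  0.7 -3.9] gap 10.9 q [0.45 0.4  0.16 1.34 0.   0.8 ]
dp [  98.8    4.4 -217.3] spin -15.8 (alt 164.2) cur phi 69.9
```

>>> step_arm(
  targets=[
    {"hand": -1, "dp": [9, 0, -20], "spin": -2},
    {"hand": -1, "dp": [25, 0, -55], "spin": -5},
    {"hand": -1, "dp": [43, 0, -95], "spin": -8},
    {"hand": -1, "dp": [61, 0, -135], "spin": -11},
    {"hand": -1, "dp": [79, 2, -173], "spin": -14},
    {"hand": -1, "dp": [93, 3, -205], "spin": -15.8},
    {"hand": -1, "dp": [98.8, 4, -217.3], "spin": -15.8},
    {"hand": -1, "dp": [98.8, 4, -217.3], "spin": -15.8},
  ],
)

```text
time_s: 14.0
position: [597.1, 43.3, 274.9]
eef_rot: [-1.572, 0.07, -0.054]
force: [0.3, 0.1, -1.9]
finger_gap: 10.9
```

```bash
python3 -c "
from h import *
info();snap('wrist','w5.png');goto(598.1,45.3,185.5,85.7,True)"
```

```text
t 14.0 tcp [597.1  43.3 274.9] phi 85.5 down [-0.011 -0.002 -1.   ] F [ 0.3  0.1 -1.9] gap 10.9 q [ 0.07  0.31  0.02  1.29 -0.    0.15]
dp [ 1.8 97.8  0.7] spin -0.1 (alt 179.9) cur phi 85.6
```

View pics/w5.png

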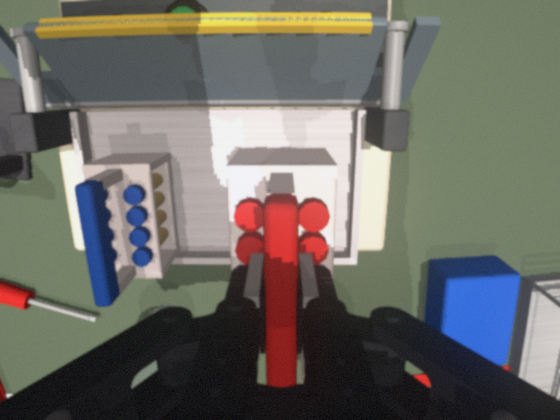

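>>> step_arm(
  targets=[
    {"hand": -1, "dp": [1.5, 30, 1], "spin": 0},
    {"hand": -1, "dp": [1.5, 60, 1], "spin": 0},
    {"hand": -1, "dp": [1.5, 78, 1], "spin": 0},
    {"hand": -1, "dp": [1.5, 88, 1], "spin": 0},
    {"hand": -1, "dp": [1.5, 94, 1], "spin": 0},
    {"hand": -1, "dp": [1.5, 97.5, 1], "spin": 0},
    {"hand": -1, "dp": [1.5, 98, 1], "spin": 0},
    {"hand": -1, "dp": [1.5, 98, 1], "spin": 0},
  ],
)

```text
time_s: 14.85
position: [598.5, 45.8, 178.1]
eef_rot: [-1.571, 0.067, -0.054]
force: [0.5, 0.9, -2.9]
finger_gap: 11.0
```

```bash
python3 -c "
from h import *
info()"
```

```text
t 14.85 tcp [598.5  45.8 178.1] phi 85.6 down [-0.008 -0.001 -1.   ] F [ 0.5  0.9 -2.9] gap 11.0 q [ 0.08  0.35 -0.14  1.09 -0.    0.15]
```

>>> step_arm(
  targets=[
    {"hand": -1, "dp": [0, 0.8, 0], "spin": 0},
    {"hand": -1, "dp": [0, 1, 0], "spin": 0},
    {"hand": -1, "dp": [0, 1, 0], "spin": 0},
    {"hand": 0, "dp": [0, 1, 0], "spin": 0},
    {"hand": 0, "dp": [0, 1, 0], "spin": 0},
    {"hand": 0, "dp": [0, 1, 0], "spin": 0},
    {"hand": 0, "dp": [0, 1, 0], "spin": 0},
    {"hand": 0, "dp": [0, 0, 0], "spin": 0},
  ],
)

```text
time_s: 15.65
position: [598.4, 45.7, 178.1]
eef_rot: [-1.571, 0.067, -0.054]
force: [-0.8, 0.8, -0.6]
finger_gap: 42.9
```

>>> step_arm(
  targets=[
    {"hand": 0, "dp": [0, -30, 0], "spin": 0},
    {"hand": 0, "dp": [0, -70, 0], "spin": 0},
    {"hand": 0, "dp": [0, -115, 0], "spin": 0},
    {"hand": 0, "dp": [-40, -150, -10], "spin": 0},
    {"hand": 0, "dp": [-85, -170, -25], "spin": 0},
    {"hand": 0, "dp": [-130, -170, -50], "spin": 0},
    {"hand": -1, "dp": [-145, -170, -55], "spin": 0},
    {"hand": -1, "dp": [-145, -170, -55], "spin": 0},
  ],
)

```text
time_s: 16.45
position: [448.8, 1.6, 350.7]
eef_rot: [-1.571, 0.067, -0.056]
force: [-1.2, -0.1, -0.6]
finger_gap: 14.6
```

```bash
python3 -c "
from h import *
info();snap('wrist','w6.png')"
```

```text
t 16.45 tcp [448.8   1.6 350.7] phi 85.5 down [-0.007 -0.001 -1.   ] F [-1.2 -0.1 -0.6] gap 14.6 q [ 0.    0.01 -0.16  1.4  -0.    0.08]
```

View pics/w6.png

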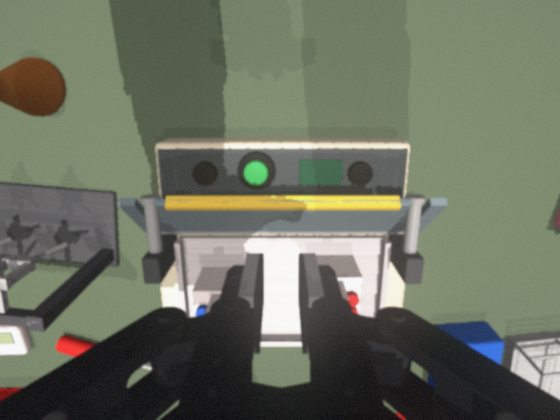

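```bash
python3 - <<'E'
from h import *
p,d,i=ld('w6.png')
for n,(a,b,c,e) in dict(r=(115,180,205,300),l=(360,180,450,300)).items():
    cv2.imwrite(f'pics/p6{n}.png',cv2.resize(p[b:e,a:c],None,fx=5,fy=5,interpolation=cv2.INTER_CUBIC))
E
```

```text
(no output)
```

View pics/p6r.png

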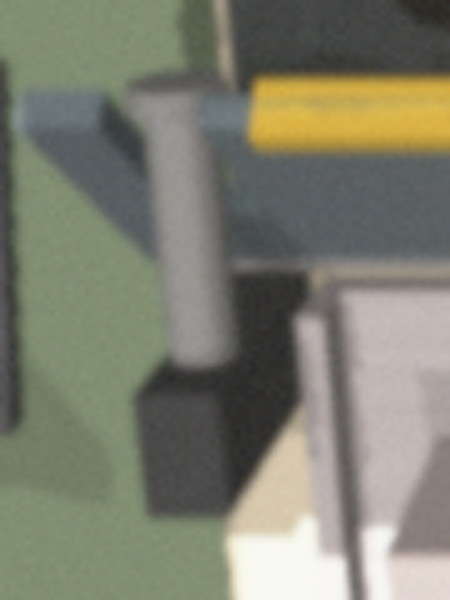

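View pics/p6l.png

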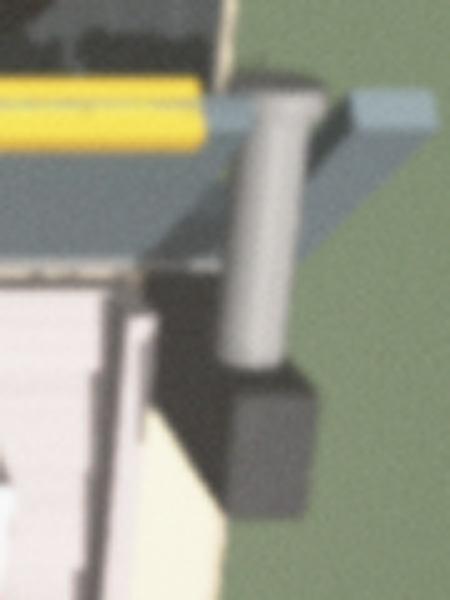

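```bash
python3 - <<'E'
from h import *
p,d,i=ld('w6.png')
f=lambda ox,x,y:(ox+(x+.5)/5-.5,180+(y+.5)/5-.5)
# head front face edge / shank axis points
r=onplane(i,[f(115,168,110),f(115,180,180),f(115,203,350)],130);l=onplane(i,[f(360,286,110),f(360,274,180),f(360,254,350)],130)
print(r.round(1),l.round(1))
for P in(r,l): v=P[2]-P[0];print('dir',np.arctan2(v[1],v[0]))
v=l[1]-r[1];print('cross yaw',-np.arctan2(v[0],v[1]),np.hypot(v[0],v[1]))
# head: near edge rim
print('heads outer top z140',onplane(i,[f(115,172,80),f(360,290,78)],140).round(1))
print('head inner edge z=130',onplane(i,[f(115,128,98),f(115,215,90),f(360,328,100)],130).round(1))
print('btn',onplane(i,[(256,172.5)],71).round(1))
print('block faces (shank end) z=130',onplane(i,[f(115,203,365),f(360,252,366)],130).round(1))
print('fr panel corners z50',onplane(i,[(158,142),(410,142)],50).round(1))
E
```

```text
[[ 469.9 -131.8  130. ]
 [ 484.5 -132.   130. ]
 [ 521.2 -133.9  130. ]] [[491.  132.3 130. ]
 [505.4 130.2 130. ]
 [542.1 127.  130. ]]
dir -0.04142740915850974
dir -0.10337082914539268
cross yaw -0.0797385354008352 263.0220390218224
heads outer top z140 [[ 461.5 -126.   140. ]
 [ 481.5  129.4  140. ]]
head inner edge z=130 [[ 466.8 -139.3  130. ]
 [ 466.6 -121.7  130. ]
 [ 489.6  140.6  130. ]]
btn [[461.6 -27.7  71. ]]
block faces (shank end) z=130 [[ 524.5 -134.5  130. ]
 [ 545.6  126.7  130. ]]
fr panel corners z50 [[ 420.8 -139.1   50. ]
 [ 444.   151.3   50. ]]
```

Both racks stand in the tray. Pins measured 263 mm apart, with the head inner faces at local x ≈ -113, as expected. Next is the gate.

```bash
cat >> h.py <<'E'
T0=np.array([592,-9.4]);YAW=-0.078
def loc(a,b):
    return T0+np.array([np.cos(YAW)*a-np.sin(YAW)*b,np.sin(YAW)*a+np.cos(YAW)*b])
def toloc(x,y):
    v=np.array([x,y])-T0;c,s=np.cos(YAW),np.sin(YAW);return np.array([c*v[0]+s*v[1],-s*v[0]+c*v[1]])
E
python3 -c "
from h import *
info();print(toloc(448.8,1.6),toloc(461.5,-28));goto(*loc(-150,0),144,85.5)"
```

```text
t 16.5 tcp [450.4   2.  350.3] phi 85.5 down [-0.007 -0.001 -1.   ] F [ 0.9 -0.4 -0.8] gap 6.9 q [ 0.    0.01 -0.16  1.4  -0.    0.08]
[-143.62173666   -0.19172251] [-128.65389089  -28.71212911]
dp [ -6.6 206.4  -0. ] spin 0.0 (alt -180.0) cur phi 85.5
```

>>> step_arm(
  targets=[
    {"hand": -1, "dp": [-7, 20, 0], "spin": 0},
    {"hand": -1, "dp": [-8, 60, 0], "spin": 0},
    {"hand": -1, "dp": [-8, 100, 0], "spin": 0},
    {"hand": -1, "dp": [-8, 140, 0], "spin": 0},
    {"hand": -1, "dp": [-8, 175, 0], "spin": 0},
    {"hand": -1, "dp": [-8, 198, 0], "spin": 0},
    {"hand": -1, "dp": [-8, 206, 0], "spin": 0},
    {"hand": -1, "dp": [-8, 206, 0], "spin": 0},
  ],
)

```text
time_s: 17.3
position: [441.0, 2.7, 143.4]
eef_rot: [-1.571, 0.068, -0.054]
force: [0.8, 0.3, -0.7]
finger_gap: 0.1
```

```bash
python3 -c "
from h import *
info();goto(*loc(-84,0),144,85.5);print(toloc(*st()[2][:2]))"
```

```text
t 17.3 tcp [441.    2.7 143.4] phi 85.5 down [-0.009 -0.001 -1.   ] F [ 0.8  0.3 -0.7] gap 0.1 q [ 0.01  0.09 -0.56  0.93 -0.    0.08]
dp [67.5 -1.2 -0.3] spin 0.0 (alt -180.0) cur phi 85.5
[-151.51439023    0.26488353]
```

>>> step_arm(
  targets=[
    {"hand": -1, "dp": [10, 0, 0], "spin": 0},
    {"hand": -1, "dp": [20, 0, 0], "spin": 0},
    {"hand": -1, "dp": [30, 0, 0], "spin": 0},
    {"hand": -1, "dp": [38, 0, 0], "spin": 0},
    {"hand": -1, "dp": [46, 0, 0], "spin": 0},
    {"hand": -1, "dp": [52, 0, 0], "spin": 0},
    {"hand": -1, "dp": [57, 0, 0], "spin": 0},
    {"hand": -1, "dp": [60, 0, 0], "spin": 0},
  ],
)

```text
time_s: 18.1
position: [501.6, -2.1, 143.0]
eef_rot: [-1.571, 0.068, -0.055]
force: [-2.5, 0.1, 0.6]
finger_gap: 0.2
```

```bash
python3 -c "
from h import *
info();print(toloc(*st()[2][:2]))"
```

```text
t 18.1 tcp [501.6  -2.1 143. ] phi 85.5 down [-0.008 -0.001 -1.   ] F [-2.5  0.1  0.6] gap 0.2 q [-0.    0.2  -0.43  0.95 -0.    0.07]
[-90.70700315   0.27662739]
```

Contact at about 2.5 N, which is hinge friction. I'll push gently until it reaches the stop.

>>> step_arm(
  targets=[
    {"hand": -1, "dp": [1, 0, 0], "spin": 0},
    {"hand": -1, "dp": [2, 0, 0], "spin": 0},
    {"hand": -1, "dp": [3, 0, 0], "spin": 0},
    {"hand": -1, "dp": [4, 0, 0], "spin": 0},
    {"hand": -1, "dp": [5, 0, 0], "spin": 0},
    {"hand": -1, "dp": [6, 0, 0], "spin": 0},
    {"hand": -1, "dp": [6, 0, 0], "spin": 0},
    {"hand": -1, "dp": [6, 0, 0], "spin": 0},
  ],
)

```text
time_s: 18.9
position: [507.8, -2.5, 143.0]
eef_rot: [-1.571, 0.067, -0.055]
force: [-0.5, -0.2, 1.2]
finger_gap: 0.1
```

>>> step_arm(
  targets=[
    {"hand": -1, "dp": [1, 0, 0], "spin": 0},
    {"hand": -1, "dp": [2, 0, 0], "spin": 0},
    {"hand": -1, "dp": [3, 0, 0], "spin": 0},
    {"hand": -1, "dp": [3, 0, 0], "spin": 0},
    {"hand": -1, "dp": [3, 0, 0], "spin": 0},
    {"hand": -1, "dp": [3, 0, 0], "spin": 0},
    {"hand": -1, "dp": [3, 0, 0], "spin": 0},
    {"hand": -1, "dp": [3, 0, 0], "spin": 0},
  ],
)

```text
time_s: 19.7
position: [509.5, -2.7, 142.8]
eef_rot: [-1.571, 0.069, -0.053]
force: [-6.1, 0.5, 5.1]
finger_gap: 0.1
```

```bash
python3 -c "
from h import *
info();print(toloc(*st()[2][:2]))"
```

```text
t 19.7 tcp [509.5  -2.7 142.8] phi 85.5 down [-0.01  -0.001 -1.   ] F [-6.1  0.5  5.1] gap 0.1 q [-0.    0.22 -0.41  0.95 -0.    0.07]
[-82.79037658   0.27419333]
```

>>> step_arm(
  targets=[
    {"hand": -1, "dp": [1, 0, 0], "spin": 0},
    {"hand": -1, "dp": [2, 0, 0], "spin": 0},
    {"hand": -1, "dp": [3, 0, 0], "spin": 0},
    {"hand": -1, "dp": [3, 0, 0], "spin": 0},
    {"hand": -1, "dp": [3, 0, 0], "spin": 0},
    {"hand": -1, "dp": [3, 0, 0], "spin": 0},
    {"hand": -1, "dp": [3, 0, 0], "spin": 0},
    {"hand": -1, "dp": [3, 0, 0], "spin": 0},
  ],
)

```text
time_s: 20.5
position: [509.5, -2.7, 142.4]
eef_rot: [-1.571, 0.073, -0.049]
force: [-11.0, -0.1, 9.2]
finger_gap: -0.2
```

```bash
python3 -c "
from h import *
info();print(toloc(*st()[2][:2]))"
```

```text
t 20.5 tcp [509.5  -2.7 142.4] phi 85.5 down [-0.016 -0.    -1.   ] F [-11.   -0.1   9.2] gap -0.2 q [-0.01  0.22 -0.4   0.96 -0.    0.07]
[-82.78711483   0.23599275]
```

>>> step_arm(
  targets=[
    {"hand": -1, "dp": [-15, 0, 0], "spin": 0},
    {"hand": -1, "dp": [-30, 0, 0], "spin": 0},
    {"hand": -1, "dp": [-45, -30, 0], "spin": 0},
    {"hand": -1, "dp": [-45, -80, 0], "spin": 0},
    {"hand": -1, "dp": [-45, -130, 0], "spin": 0},
    {"hand": -1, "dp": [-45, -180, 0], "spin": 0},
    {"hand": -1, "dp": [-45, -210, 0], "spin": 0},
    {"hand": -1, "dp": [-45, -210, 0], "spin": 0},
  ],
)

```text
time_s: 21.3
position: [470.7, 0.8, 358.0]
eef_rot: [-1.57, 0.066, -0.056]
force: [0.1, -0.6, -0.2]
finger_gap: 0.3
```

```bash
python3 -c "
from h import *
info();snap('wrist','w7.png');snap('scene','s7.png');goto(500,-300,350,80)"
```

```text
t 21.3 tcp [470.7   0.8 358. ] phi 85.5 down [-0.006 -0.    -1.   ] F [ 0.1 -0.6 -0.2] gap 0.3 q [ 0.    0.05 -0.11  1.42 -0.    0.08]
dp [  54.6    3.1 -297.5] spin 5.5 (alt -174.5) cur phi 85.5
```

View pics/w7.png

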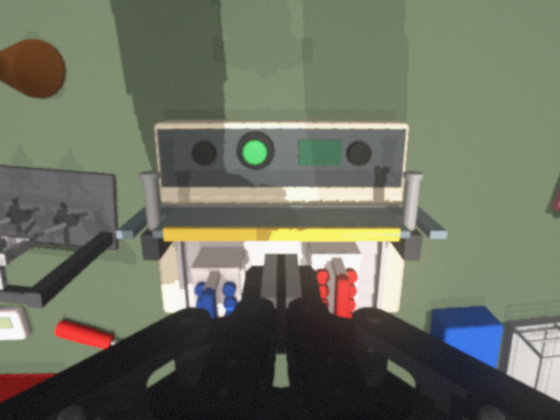

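View pics/s7.png

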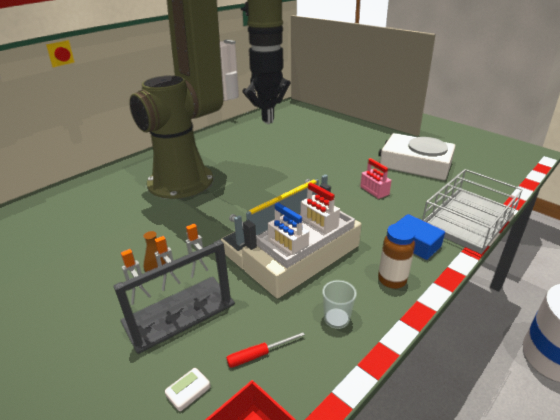

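The gate is upright and both racks stand in the tray. Now to the clip stand.

>>> step_arm(
  targets=[
    {"hand": -1, "dp": [9, 0, -50], "spin": 1},
    {"hand": -1, "dp": [18, 0, -100], "spin": 2},
    {"hand": 0, "dp": [27, 0, -150], "spin": 4},
    {"hand": 0, "dp": [20, 0, -200], "spin": 5.5},
    {"hand": 0, "dp": [20, 0, -240], "spin": 5.5},
    {"hand": 0, "dp": [20, 0, -275], "spin": 5.5},
    {"hand": 0, "dp": [20, 0, -275], "spin": 5.5},
    {"hand": 0, "dp": [20, 0, -275], "spin": 5.5},
  ],
)

```text
time_s: 22.2
position: [466.5, -275.1, 351.5]
eef_rot: [-1.566, 0.151, -0.125]
force: [0.2, 1.0, -0.0]
finger_gap: 42.7
```

```bash
python3 - <<'E'
from h import *
info()
p,d,i=snap('wrist','w8.png');H,S,V=cv2.split(cv2.cvtColor(p,cv2.COLOR_BGR2HSV))
m=(S>150)&(V>90)&(H>5)&(H<18)
P,uv=cloud(i,d,m);s=P[:,2]>175;mm=np.zeros(m.shape,np.uint8);mm[uv[s,1],uv[s,0]]=1
n,l,s_,ce=cv2.connectedComponentsWithStats(mm)
for k in range(1,n):
    if s_[k,4]>60:
        # top face: points with z>209
        Q,q=cloud(i,d,l==k);t=Q[:,2]>210
        print(s_[k],ce[k].round(1),np.percentile(Q[:,2],[5,50,95]).round(1),'top',t.sum(),Q[t].mean(0).round(1), cv2.minAreaRect(onplane(i,q[t],214)[:,:2].astype(np.float32)) if t.sum()>5 else '')
E
```

```text
t 22.2 tcp [ 466.5 -275.1  351.5] phi 79.9 down [-0.016  0.002 -1.   ] F [ 0.2  1.  -0. ] gap 42.7 q [-0.53  0.2   0.05  1.44 -0.01 -0.35]
[101 245  36  27 691] [118.5 258.1] [188.9 210.3 215.5] top 352 [ 498.6 -417.2  214.1] ((498.6217956542969, -417.0441589355469), (20.76799201965332, 13.151135444641113), 80.52928924560547)
[187 244  29  28 511] [199.8 256.5] [190.  211.3 215.9] top 269 [ 506.1 -348.6  219.9] ((509.95660400390625, -349.8529968261719), (17.437631607055664, 12.992815971374512), 80.2073745727539)
[275 244  25  27 581] [286.7 257.3] [190.1 213.7 215.6] top 357 [ 520.9 -280.1  214.4] ((521.281982421875, -280.0475158691406), (18.92738914489746, 12.91549015045166), 79.91240692138672)
```

View pics/w8.png

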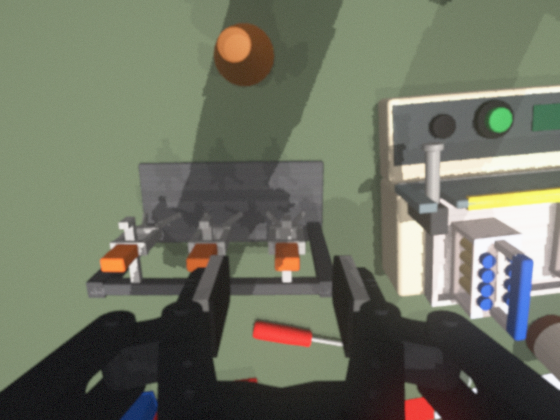

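Clip A's tab top is at image (287,257), height 214 as expected, with yaw about -10°. Now I'll grasp it across y, 4 mm above the tab centre.

```bash
python3 -c "
from h import *
goto(520.5,-279.7,201,80,True)"
```

```text
dp [ 56.3 158.1   4.2] spin 0.0 (alt -180.0) cur phi 80.0
```

>>> step_arm(
  targets=[
    {"hand": 0, "dp": [30, 0, 2], "spin": 0},
    {"hand": 0, "dp": [54, 20, 4], "spin": 0},
    {"hand": 0, "dp": [55, 60, 4], "spin": 0},
    {"hand": 0, "dp": [56, 100, 4], "spin": 0},
    {"hand": 0, "dp": [56, 130, 4], "spin": 0},
    {"hand": 0, "dp": [56, 150, 4], "spin": 0},
    {"hand": 0, "dp": [56, 158, 4], "spin": 0},
    {"hand": 0, "dp": [56, 158, 4], "spin": 0},
  ],
)

```text
time_s: 23.05
position: [519.7, -278.3, 192.1]
eef_rot: [-1.565, 0.149, -0.121]
force: [-0.2, 0.3, 0.8]
finger_gap: 42.3
```

```bash
python3 -c "
from h import *
info();goto(520.5,-279.7,201,80,True);snap('wrist','w9.png');snap('top','t9.png')"
```

```text
t 23.05 tcp [ 519.7 -278.3  192.1] phi 80.1 down [-0.018  0.003 -1.   ] F [-0.2  0.3  0.8] gap 42.3 q [-0.49  0.33 -0.14  1.12 -0.01 -0.32]
dp [ 1.  -0.9 -1.2] spin 0.1 (alt -179.9) cur phi 80.1
```

View pics/w9.png

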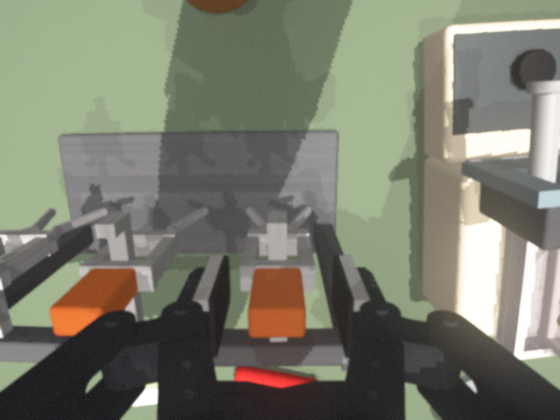

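The tab is at column 277, between the fingers at 222 and 345. Closing.

>>> step_arm(
  targets=[
    {"hand": -1, "dp": [0.5, 0, -1], "spin": 0},
    {"hand": -1, "dp": [0.5, 0, -1], "spin": 0},
    {"hand": -1, "dp": [0.5, 0, -1], "spin": 0},
    {"hand": -1, "dp": [0.5, 0, -1], "spin": 0},
    {"hand": -1, "dp": [0.5, 0, -1], "spin": 0},
    {"hand": -1, "dp": [0.5, 0, -1], "spin": 0},
    {"hand": -1, "dp": [0.5, 0, -1], "spin": 0},
    {"hand": -1, "dp": [0.5, 0, -1], "spin": 0},
  ],
)

```text
time_s: 23.95
position: [522.3, -280.9, 196.1]
eef_rot: [-1.567, 0.145, -0.127]
force: [0.8, 0.9, 6.7]
finger_gap: 18.8
```

```bash
python3 -c "
from h import *
info();snap('wrist','w10.png')"
```

```text
t 23.95 tcp [ 522.3 -280.9  196.1] phi 80.1 down [-0.011  0.    -1.   ] F [0.8 0.9 6.7] gap 18.8 q [-0.49  0.33 -0.13  1.12 -0.01 -0.32]
```

View pics/w10.png

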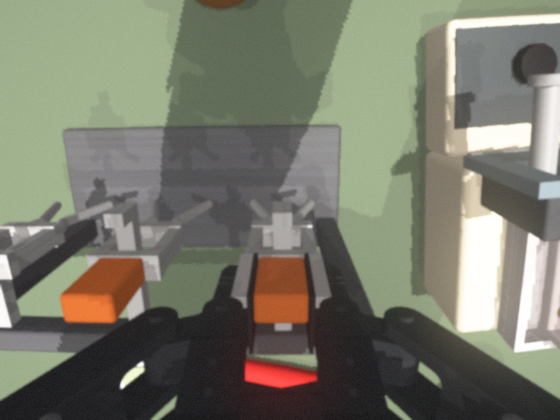

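>>> step_arm(
  targets=[
    {"hand": -1, "dp": [0, -5, 0], "spin": 0},
    {"hand": -1, "dp": [0, -11, 0], "spin": 0},
    {"hand": -1, "dp": [0, -15, 0], "spin": 0},
    {"hand": -1, "dp": [0, -16, 0], "spin": 0},
    {"hand": -1, "dp": [0, -16, 0], "spin": 0},
    {"hand": -1, "dp": [0, -16, 0], "spin": 0},
    {"hand": -1, "dp": [0, -16, 0], "spin": 0},
    {"hand": -1, "dp": [0, -16, 0], "spin": 0},
  ],
)

```text
time_s: 24.8
position: [522.4, -280.8, 211.8]
eef_rot: [-1.567, 0.145, -0.127]
force: [0.0, -0.2, 0.1]
finger_gap: 18.8
```

```bash
python3 -c "
from h import *
info();snap('wrist','w11.png');snap('scene','s11.png')
p=cv2.imread('pics/s11.png')[200:360,80:260];cv2.imwrite('pics/s11c.png',cv2.resize(p,None,fx=4,fy=3.7))"
```

```text
t 24.8 tcp [ 522.4 -280.8  211.8] phi 80.1 down [-0.012  0.    -1.   ] F [ 0.  -0.2  0.1] gap 18.8 q [-0.49  0.32 -0.1   1.15 -0.01 -0.32]
```

View pics/s11c.png

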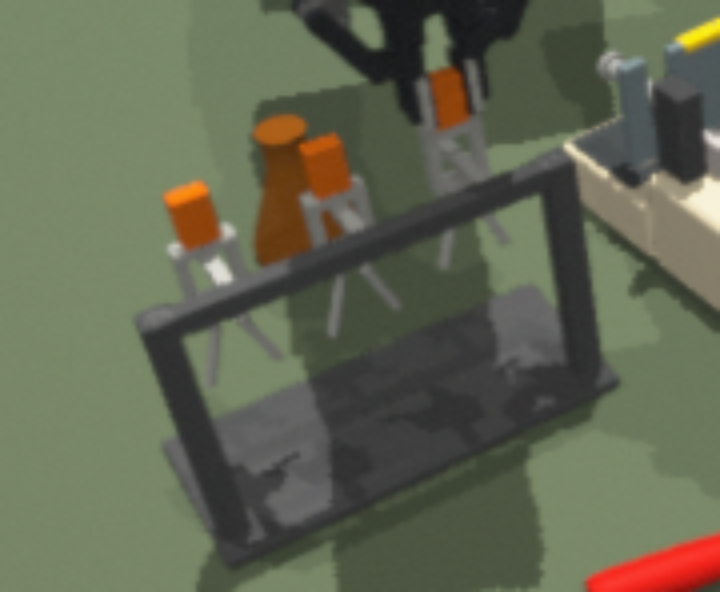

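>>> step_arm(
  targets=[
    {"hand": -1, "dp": [-10, 0, 0], "spin": 0},
    {"hand": -1, "dp": [-22, 0, 0], "spin": 0},
    {"hand": -1, "dp": [-34, 0, 0], "spin": 0},
    {"hand": -1, "dp": [-46, 0, 0], "spin": 0},
    {"hand": -1, "dp": [-55, 0, 0], "spin": 0},
    {"hand": -1, "dp": [-60, 0, 0], "spin": 0},
    {"hand": -1, "dp": [-60, 0, 0], "spin": 0},
    {"hand": -1, "dp": [-60, 0, 0], "spin": 0},
  ],
)

```text
time_s: 25.7
position: [463.6, -270.7, 212.8]
eef_rot: [-1.567, 0.145, -0.128]
force: [0.7, -0.3, -0.6]
finger_gap: 19.2
```

```bash
python3 -c "
from h import *
info();
print(loc(-91,-131.5))
goto(490.8,-133,290,85.5)"
```

```text
t 25.7 tcp [ 463.6 -270.7  212.8] phi 80.1 down [-0.011 -0.    -1.   ] F [ 0.7 -0.3 -0.6] gap 19.2 q [-0.53  0.22 -0.24  1.12 -0.01 -0.35]
[ 491.03007911 -133.40937495]
dp [  2.3 -77.5 140.2] spin -5.4 (alt 174.6) cur phi 80.1
```

>>> step_arm(
  targets=[
    {"hand": -1, "dp": [0, -35, 0], "spin": 0},
    {"hand": -1, "dp": [0, -70, 15], "spin": -1},
    {"hand": -1, "dp": [0, -77, 50], "spin": -3},
    {"hand": -1, "dp": [2, -77, 90], "spin": -5.4},
    {"hand": -1, "dp": [2, -77, 125], "spin": -5.4},
    {"hand": -1, "dp": [2, -77, 140], "spin": -5.4},
    {"hand": -1, "dp": [2, -77, 140], "spin": -5.4},
    {"hand": -1, "dp": [2, -77, 140], "spin": -5.4},
  ],
)

```text
time_s: 26.5
position: [490.7, -133.5, 289.4]
eef_rot: [-1.571, 0.07, -0.053]
force: [0.4, 0.8, -0.3]
finger_gap: 18.8
```

```bash
python3 - <<'E'
from h import *
info()
for n in('wrist','scene','top'): snap(n,n[0]+'12.png')
p=cv2.imread('pics/s12.png')[130:300,180:360];cv2.imwrite('pics/s12c.png',cv2.resize(p,None,fx=4,fy=3.5,interpolation=cv2.INTER_CUBIC))
E
```

```text
t 26.5 tcp [ 490.7 -133.5  289.4] phi 85.5 down [-0.011 -0.001 -1.   ] F [ 0.4  0.8 -0.3] gap 18.8 q [-0.26  0.13 -0.17  1.28 -0.   -0.18]
```

View pics/w12.png

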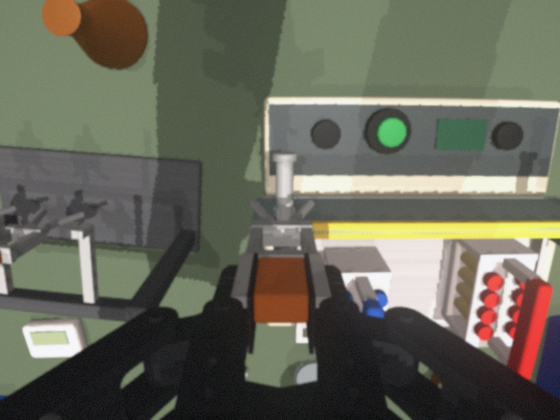

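View pics/s12c.png

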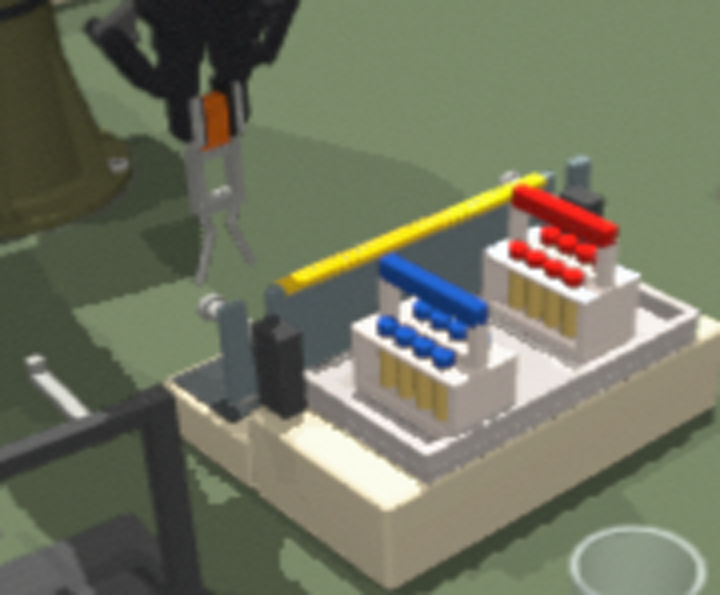

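```bash
python3 - <<'E'
from h import *
p,d,i=ld('w12.png')
cv2.imwrite('pics/c12.png',cv2.resize(p[140:340,220:350],None,fx=3,fy=3,interpolation=cv2.INTER_CUBIC))
print(onplane(i,[(284.5,162),(285,175),(285,190)],130).round(1), 'head outer top',onplane(i,[(284,154)],140).round(1))
g=cv2.cvtColor(p,cv2.COLOR_BGR2GRAY)
for r in(170,180,188):print(r,g[r,270:300])
p,d,i=ld('w7.png')
print('w7 pins',onplane(i,[(152,195),(412,195)],130).round(1),'head outer',onplane(i,[(150,172.5),(413,172.5)],140).round(1))
P,uv=cloud(i,d,cv2.inRange(cv2.cvtColor(p,cv2.COLOR_BGR2HSV),(20,130,80),(35,255,255))>0);print('yellow',P.mean(0),toloc(*P.mean(0)[:2]))
E
```

```text
[[ 470.  -130.4  130. ]
 [ 480.4 -130.8  130. ]
 [ 492.6 -131.7  130. ]] head outer top [[ 462.1 -130.2  140. ]]
170 [ 88  73  77  76  78  91 121 149 169 185 194 207 215 224 224 223 220 217
 211 201 186 166 145 118 104  98  94  98 100  98]
180 [175 174 175 173 167 154 145 153 169 185 196 205 217 223 225 222 219 216
 210 202 188 173 167 192 221 231 230 233 233 231]
188 [178 175 175 175 166 154 143 153 170 183 196 203 216 222 224 222 218 218
 211 203 186 174 170 197 220 230 231 231 232 233]
w7 pins [[ 483.3 -129.6  130. ]
 [ 503.8  128.   130. ]] head outer [[ 458.8 -123.9  140. ]
 [ 478.6  125.2  140. ]]
yellow [521.00493601 -13.4224671  162.03197839] [-70.46577209  -9.54223852]
```

View pics/c12.png

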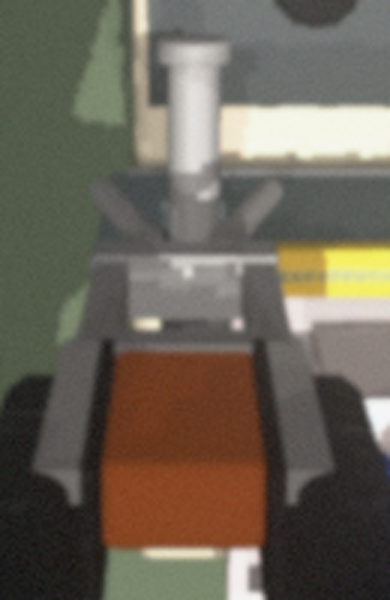

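>>> step_arm(
  targets=[
    {"hand": -1, "dp": [0, 15, 1.5], "spin": 0},
    {"hand": -1, "dp": [0, 30, 1.5], "spin": 0},
    {"hand": -1, "dp": [0.5, 45, 1.5], "spin": 0},
    {"hand": -1, "dp": [0.5, 57, 1.5], "spin": 0},
    {"hand": -1, "dp": [0.5, 64, 1.5], "spin": 0},
    {"hand": -1, "dp": [0.5, 67, 1.5], "spin": 0},
    {"hand": -1, "dp": [0.5, 67, 1.5], "spin": 0},
    {"hand": -1, "dp": [0.5, 67, 1.5], "spin": 0},
  ],
)

```text
time_s: 27.45
position: [490.6, -132.9, 222.8]
eef_rot: [-1.571, 0.071, -0.055]
force: [-0.0, -0.1, 0.3]
finger_gap: 18.7
```

```bash
python3 - <<'E'
from h import *
info()
for n in('wrist','scene'): snap(n,n[0]+'13.png')
p=cv2.imread('pics/s13.png')[160:270,180:300];w=cv2.imread('pics/w13.png')
cv2.imwrite('pics/s13c.png',np.hstack([cv2.resize(p,(400,400),interpolation=cv2.INTER_CUBIC),cv2.resize(w[60:340,200:400],(286,400))]))
E
```

```text
t 27.45 tcp [ 490.6 -132.9  222.8] phi 85.4 down [-0.01  -0.001 -1.   ] F [-0.  -0.1  0.3] gap 18.7 q [-0.26  0.16 -0.29  1.13 -0.   -0.18]
```

View pics/s13c.png

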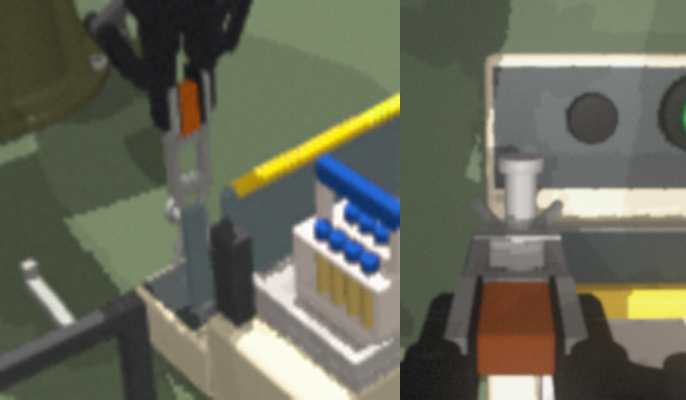

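The legs straddle the shank. Pressing down.

>>> step_arm(
  targets=[
    {"hand": -1, "dp": [0, 4, 0.5], "spin": 0},
    {"hand": -1, "dp": [0, 8, 0.5], "spin": 0},
    {"hand": -1, "dp": [0, 11, 0.5], "spin": 0},
    {"hand": -1, "dp": [0, 14, 0.5], "spin": 0},
    {"hand": -1, "dp": [0, 17, 0.5], "spin": 0},
    {"hand": -1, "dp": [0, 19, 0.5], "spin": 0},
    {"hand": -1, "dp": [0, 20, 0.5], "spin": 0},
    {"hand": -1, "dp": [0, 20, 0.5], "spin": 0},
  ],
)

```text
time_s: 28.35
position: [489.9, -131.8, 201.8]
eef_rot: [-1.57, 0.072, -0.054]
force: [0.8, 3.2, -5.8]
finger_gap: 18.9
```

```bash
python3 - <<'E'
from h import *
info()
E
```

```text
t 28.35 tcp [ 489.9 -131.8  201.8] phi 85.4 down [-0.012  0.001 -1.   ] F [ 0.8  3.2 -5.8] gap 18.9 q [-0.26  0.17 -0.32  1.09 -0.   -0.18]
```

>>> step_arm(
  targets=[
    {"hand": -1, "dp": [0, 1, 0], "spin": 0},
    {"hand": -1, "dp": [0, 2, 0], "spin": 0},
    {"hand": -1, "dp": [0, 3, 0], "spin": 0},
    {"hand": -1, "dp": [0, 4, 0], "spin": 0},
    {"hand": -1, "dp": [0, 5, 0], "spin": 0},
    {"hand": -1, "dp": [0, 5, 0], "spin": 0},
    {"hand": -1, "dp": [0, 5, 0], "spin": 0},
    {"hand": -1, "dp": [0, 5, 0], "spin": 0},
  ],
)

```text
time_s: 29.15
position: [490.0, -132.0, 198.8]
eef_rot: [-1.57, 0.071, -0.055]
force: [-4.3, 3.8, 12.8]
finger_gap: 19.0
```

```bash
python3 - <<'E'
from h import *
info()
for n in('wrist','scene'): snap(n,n[0]+'14.png')
p=cv2.imread('pics/s14.png')[160:270,180:300];w=cv2.imread('pics/w14.png')
cv2.imwrite('pics/s14c.png',np.hstack([cv2.resize(p,(400,400),interpolation=cv2.INTER_CUBIC),cv2.resize(w[60:340,200:400],(286,400))]))
E
```

```text
t 29.15 tcp [ 490.  -132.   198.8] phi 85.4 down [-0.01 -0.   -1.  ] F [-4.3  3.8 12.8] gap 19.0 q [-0.26  0.17 -0.33  1.08 -0.   -0.18]
```

View pics/s14c.png

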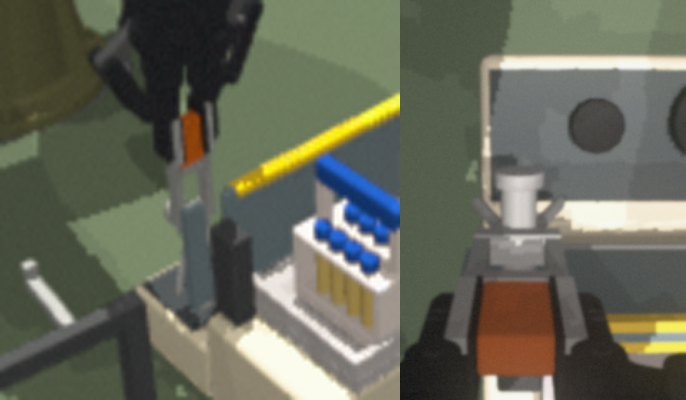

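The pull came first, then a hard 13 N stop at TCP z = 198.8, against 199 predicted for home. Releasing.

>>> step_arm(
  targets=[
    {"hand": -1, "dp": [0, 0, 0], "spin": 0},
    {"hand": 0, "dp": [0, 0, 0], "spin": 0},
    {"hand": 0, "dp": [0, 0, 0], "spin": 0},
    {"hand": 0, "dp": [0, 0, 0], "spin": 0},
    {"hand": 0, "dp": [0, 0, 0], "spin": 0},
    {"hand": 0, "dp": [0, -25, 0], "spin": 0},
    {"hand": 0, "dp": [0, -65, 0], "spin": 0},
    {"hand": 0, "dp": [0, -105, 0], "spin": 0},
  ],
)

```text
time_s: 30.05
position: [490.5, -132.0, 304.4]
eef_rot: [-1.57, 0.073, -0.054]
force: [0.9, 0.0, -0.4]
finger_gap: 42.6
```

```bash
python3 - <<'E'
from h import *
info()
for n in('wrist','scene'): snap(n,n[0]+'15.png')
p=cv2.imread('pics/s15.png')[160:270,180:300];w=cv2.imread('pics/w15.png')
cv2.imwrite('pics/s15c.png',np.hstack([cv2.resize(p,(400,400),interpolation=cv2.INTER_CUBIC),cv2.resize(w[60:340,200:400],(286,400))]))
goto(505,-330,330,80)
E
```

```text
t 30.05 tcp [ 490.5 -132.   304.4] phi 85.4 down [-0.012 -0.    -1.   ] F [ 0.9  0.  -0.4] gap 42.6 q [-0.26  0.13 -0.14  1.31 -0.   -0.18]
dp [  27.   -20.3 -195.7] spin 5.4 (alt -174.6) cur phi 85.4
```

View pics/s15c.png

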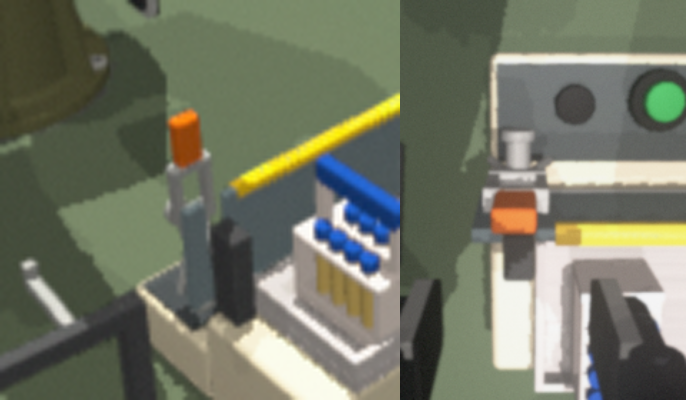

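The first clip stands on the right pin. Now clip B.

>>> step_arm(
  targets=[
    {"hand": 0, "dp": [0, -20, -45], "spin": 1},
    {"hand": 0, "dp": [0, -30, -95], "spin": 2},
    {"hand": 0, "dp": [0, -40, -145], "spin": 4},
    {"hand": 0, "dp": [-5, -40, -190], "spin": 5.4},
    {"hand": 0, "dp": [-10, -40, -215], "spin": 5.4},
    {"hand": 0, "dp": [-10, -40, -215], "spin": 5.4},
    {"hand": 0, "dp": [-10, -40, -215], "spin": 5.4},
    {"hand": 0, "dp": [-10, -40, -215], "spin": 5.4},
  ],
)

```text
time_s: 30.95
position: [466.7, -345.4, 349.5]
eef_rot: [-1.569, 0.138, -0.135]
force: [-0.3, 0.3, 1.1]
finger_gap: 42.7
```

```bash
python3 - <<'E'
from h import *
info()
p,d,i=snap('wrist','w16.png');H,S,V=cv2.split(cv2.cvtColor(p,cv2.COLOR_BGR2HSV))
m=(S>150)&(V>90)&(H>5)&(H<18)
P,uv=cloud(i,d,m);s=P[:,2]>175;mm=np.zeros(m.shape,np.uint8);mm[uv[s,1],uv[s,0]]=1
n,l,s_,ce=cv2.connectedComponentsWithStats(mm)
for k in range(1,n):
    if s_[k,4]>60:
        Q,q=cloud(i,d,l==k);t=Q[:,2]>210
        print(s_[k],ce[k].round(1),np.percentile(Q[:,2],[5,50,95]).round(1),'top',t.sum(), cv2.minAreaRect(onplane(i,q[t],214)[:,:2].astype(np.float32)) if t.sum()>5 else '')
goto(509.7,-349,201,80,True)
E
```

```text
t 30.95 tcp [ 466.7 -345.4  349.5] phi 80.0 down [-0.002 -0.002 -1.   ] F [-0.3  0.3  1.1] gap 42.7 q [-0.64  0.26  0.12  1.43 -0.   -0.46]
[540 163  20  22 202] [553.5 172.8] [196.5 216.  218.2] top 137 ((489.0264892578125, -140.2494354248047), (13.517419815063477, 8.012011528015137), 2.048125743865967)
[274 229  25  26 565] [286.1 242. ] [190.4 213.6 215.4] top 351 ((509.00531005859375, -349.70599365234375), (18.578580856323242, 12.552772521972656), 80.00834655761719)
[184 230  30  26 646] [198.9 242.7] [190.4 213.  215.4] top 372 ((497.9329833984375, -418.28009033203125), (19.843326568603516, 12.638782501220703), 80.23040771484375)
dp [ 43.1 156.6   4. ] spin 0.1 (alt -179.9) cur phi 80.1
```

View pics/w16.png

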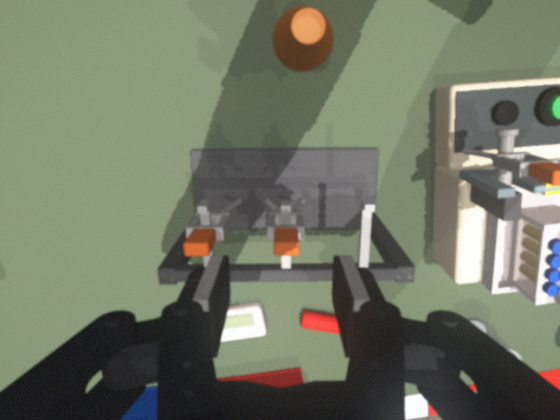

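```bash
python3 -c "
from h import *
goto(510,-350.3,204,80,True)"
```

```text
dp [ 43.6 153.6   2.8] spin 0.1 (alt -179.9) cur phi 80.1
```

>>> step_arm(
  targets=[
    {"hand": 0, "dp": [30, 0, 3], "spin": 0},
    {"hand": 0, "dp": [43, 20, 3], "spin": 0},
    {"hand": 0, "dp": [43.6, 60, 3], "spin": 0},
    {"hand": 0, "dp": [43.6, 100, 3], "spin": 0},
    {"hand": 0, "dp": [43.6, 130, 3], "spin": 0},
    {"hand": 0, "dp": [43.6, 147, 3], "spin": 0},
    {"hand": 0, "dp": [43.6, 153.6, 3], "spin": 0},
    {"hand": 0, "dp": [43.6, 153.6, 3], "spin": 0},
  ],
)

```text
time_s: 31.8
position: [510.0, -349.0, 195.5]
eef_rot: [-1.568, 0.137, -0.133]
force: [0.5, -0.0, 0.7]
finger_gap: 42.7
```

```bash
python3 -c "
from h import *
info();goto(510,-350.3,204,80,True);snap('wrist','w17.png')"
```

```text
t 31.8 tcp [ 510.  -349.   195.5] phi 80.2 down [-0.003 -0.002 -1.   ] F [ 0.5 -0.   0.7] gap 42.7 q [-0.6   0.37 -0.08  1.13 -0.   -0.43]
dp [ 0.2 -0.5 -1.3] spin 0.2 (alt -179.8) cur phi 80.2
```

View pics/w17.png

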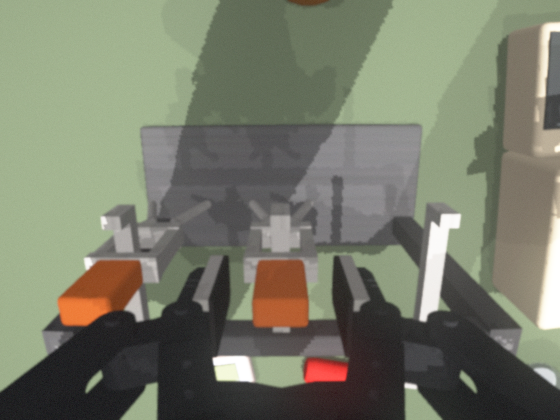

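Tab B is centred between the fingers, at column 281. I'll close and lift.

>>> step_arm(
  targets=[
    {"hand": -1, "dp": [0, 0, -1], "spin": 0},
    {"hand": -1, "dp": [0, 0, -1], "spin": 0},
    {"hand": -1, "dp": [0, 0, -1], "spin": 0},
    {"hand": -1, "dp": [0, 0, -1], "spin": 0},
    {"hand": -1, "dp": [0, 0, -1], "spin": 0},
    {"hand": -1, "dp": [0, 0, -1], "spin": 0},
    {"hand": -1, "dp": [0, 0, -1], "spin": 0},
    {"hand": -1, "dp": [0, 0, -1], "spin": 0},
  ],
)

```text
time_s: 32.65
position: [511.5, -350.9, 198.6]
eef_rot: [-1.57, 0.134, -0.137]
force: [0.1, 0.8, 5.9]
finger_gap: 18.8
```

```bash
python3 -c "
from h import *
info()"
```

```text
t 32.65 tcp [ 511.5 -350.9  198.6] phi 80.1 down [ 0.001 -0.004 -1.   ] F [0.1 0.8 5.9] gap 18.8 q [-0.6   0.37 -0.07  1.13 -0.   -0.43]
```

>>> step_arm(
  targets=[
    {"hand": -1, "dp": [0, -5, 0], "spin": 0},
    {"hand": -1, "dp": [0, -11, 0], "spin": 0},
    {"hand": -1, "dp": [0, -15, 0], "spin": 0},
    {"hand": -1, "dp": [0, -16, 0], "spin": 0},
    {"hand": -1, "dp": [0, -16, 0], "spin": 0},
    {"hand": -1, "dp": [0, -16, 0], "spin": 0},
    {"hand": -1, "dp": [0, -16, 0], "spin": 0},
    {"hand": -1, "dp": [0, -16, 0], "spin": 0},
  ],
)

```text
time_s: 33.45
position: [511.3, -350.7, 214.3]
eef_rot: [-1.57, 0.134, -0.136]
force: [-0.9, -0.9, -1.5]
finger_gap: 18.9
```

```bash
python3 -c "
from h import *
info();snap('wrist','w18.png');snap('scene','s18.png')
p=cv2.imread('pics/s18.png')[200:360,80:260];cv2.imwrite('pics/s18c.png',cv2.resize(p,None,fx=4,fy=3.7))"
```

```text
t 33.45 tcp [ 511.3 -350.7  214.3] phi 80.1 down [ 0.001 -0.003 -1.   ] F [-0.9 -0.9 -1.5] gap 18.9 q [-0.6   0.36 -0.05  1.16 -0.   -0.43]
```

View pics/s18c.png

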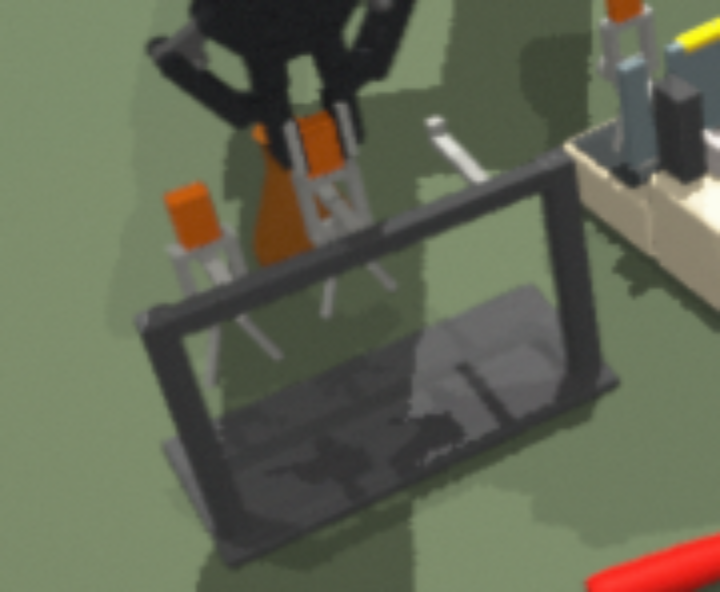

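>>> step_arm(
  targets=[
    {"hand": -1, "dp": [-10, 0, 0], "spin": 0},
    {"hand": -1, "dp": [-22, 0, 0], "spin": 0},
    {"hand": -1, "dp": [-34, 0, 0], "spin": 0},
    {"hand": -1, "dp": [-46, 0, 0], "spin": 0},
    {"hand": -1, "dp": [-55, 0, 0], "spin": 0},
    {"hand": -1, "dp": [-60, 0, 0], "spin": 0},
    {"hand": -1, "dp": [-60, -20, 0], "spin": 0},
    {"hand": -1, "dp": [-60, -50, 0], "spin": 0},
  ],
)

```text
time_s: 34.35
position: [450.7, -339.6, 263.2]
eef_rot: [-1.568, 0.137, -0.134]
force: [-0.0, -0.6, 0.1]
finger_gap: 18.7
```

```bash
python3 -c "
from h import *
info();
print(loc(-91,131.5))
goto(470,-60,330,83)
goto(511.5,129,292,85.5)"
```

```text
t 34.35 tcp [ 450.7 -339.6  263.2] phi 80.1 down [-0.002 -0.001 -1.   ] F [-0.  -0.6  0.1] gap 18.7 q [-0.64  0.24 -0.1   1.23 -0.   -0.47]
[511.52328425 128.79098459]
dp [-29.1 -67.2 278.6] spin -2.9 (alt 177.1) cur phi 80.1
dp [-20.6 -29.6 472. ] spin -5.4 (alt 174.6) cur phi 80.1
```

>>> step_arm(
  targets=[
    {"hand": -1, "dp": [0, -40, 0], "spin": 0},
    {"hand": -1, "dp": [-5, -82, 30], "spin": 0},
    {"hand": -1, "dp": [-15, -85, 75], "spin": -1},
    {"hand": -1, "dp": [-25, -85, 125], "spin": -2},
    {"hand": -1, "dp": [-29, -85, 175], "spin": -3},
    {"hand": -1, "dp": [-29, -85, 225], "spin": -3},
    {"hand": -1, "dp": [-29, -85, 265], "spin": -3},
    {"hand": -1, "dp": [-29, -85, 280], "spin": -3},
  ],
)

```text
time_s: 35.15
position: [470.5, -55.4, 348.1]
eef_rot: [-1.569, 0.092, -0.091]
force: [0.1, -0.3, -0.7]
finger_gap: 18.8
```

```bash
python3 -c "
from h import *
info();
goto(511.5,129,292,85.5)"
```

```text
t 35.15 tcp [470.5 -55.4 348.1] phi 83.3 down [-0.001 -0.    -1.   ] F [ 0.1 -0.3 -0.7] gap 18.8 q [-0.12  0.05 -0.13  1.39 -0.   -0.  ]
dp [ 19.4  56.  187.9] spin -2.2 (alt 177.8) cur phi 83.3
```

>>> step_arm(
  targets=[
    {"hand": -1, "dp": [5, 5, 45], "spin": -1},
    {"hand": -1, "dp": [10, 10, 90], "spin": -2.2},
    {"hand": -1, "dp": [15, 20, 135], "spin": -2.2},
    {"hand": -1, "dp": [19, 35, 170], "spin": -2.2},
    {"hand": -1, "dp": [19.4, 50, 188], "spin": -2.2},
    {"hand": -1, "dp": [19.4, 56, 188], "spin": -2.2},
    {"hand": -1, "dp": [19.4, 56, 188], "spin": -2.2},
    {"hand": -1, "dp": [19.4, 56, 188], "spin": -2.2},
  ],
)

```text
time_s: 35.95
position: [511.5, 128.3, 292.6]
eef_rot: [-1.57, 0.062, -0.062]
force: [-0.3, 0.5, -0.7]
finger_gap: 18.9
```

```bash
python3 - <<'E'
from h import *
info()
p,d,i=snap('wrist','w19.png');snap('scene','s19.png')
cv2.imwrite('pics/c19.png',cv2.resize(p[100:340,200:360],None,fx=2.5,fy=2.5,interpolation=cv2.INTER_CUBIC))
g=cv2.cvtColor(p,cv2.COLOR_BGR2GRAY)
for r in(172,182,190):print(r,g[r,265:305])
print(onplane(i,[(275,180),(280,180),(285,180)],130).round(1))
E
```

```text
t 35.95 tcp [511.5 128.3 292.6] phi 85.5 down [-0.    -0.001 -1.   ] F [-0.3  0.5 -0.7] gap 18.9 q [ 0.25  0.16 -0.13  1.28 -0.    0.32]
172 [150 153 157 154 154 151 147 135 141 155 170 179 189 199 206 215 213 213
 210 207 202 191 176 165 169 192 205 209 209 208 217 225 225 216 192 156
 134 125 126 125]
182 [185 185 185 185 183 184 173 152 140 152 167 181 191 198 206 213 213 213
 209 205 201 190 175 166 189 224 237 240 240 239 238 236 229 221 198 156
 134 128 125 127]
190 [147 147 146 145 142 148 139 131 136 152 166 180 187 199 205 215 214 212
 207 202 188 175 152 141 128 128 130 130 130 130 134 138 134 129 125 122
 124 126 129 126]
[[507.7 123.  130. ]
 [508.  127.  130. ]
 [508.3 131.  130. ]]
```

View pics/c19.png

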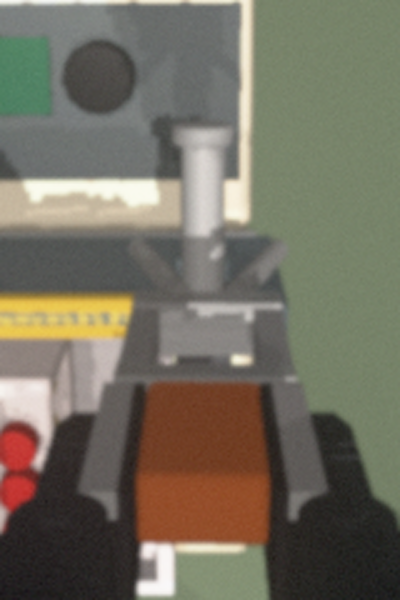

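>>> step_arm(
  targets=[
    {"hand": -1, "dp": [0, 15, -1], "spin": 0},
    {"hand": -1, "dp": [0, 30, -1], "spin": 0},
    {"hand": -1, "dp": [0, 45, -1.2], "spin": 0},
    {"hand": -1, "dp": [0, 57, -1.2], "spin": 0},
    {"hand": -1, "dp": [0, 64, -1.2], "spin": 0},
    {"hand": -1, "dp": [0, 67, -1.2], "spin": 0},
    {"hand": -1, "dp": [0, 67, -1.2], "spin": 0},
    {"hand": -1, "dp": [0, 67, -1.2], "spin": 0},
  ],
)

```text
time_s: 36.85
position: [512.2, 127.0, 226.6]
eef_rot: [-1.57, 0.061, -0.064]
force: [-0.0, 0.7, -0.5]
finger_gap: 19.1
```

```bash
python3 - <<'E'
from h import *
info()
for n in('wrist','scene'): snap(n,n[0]+'20.png')
p=cv2.imread('pics/s20.png')[130:240,270:390];w=cv2.imread('pics/w20.png')
cv2.imwrite('pics/s20c.png',np.hstack([cv2.resize(p,(400,400),interpolation=cv2.INTER_CUBIC),cv2.resize(w[60:340,180:380],(286,400))]))
E
```

```text
t 36.85 tcp [512.2 127.  226.6] phi 85.5 down [ 0.002  0.    -1.   ] F [-0.   0.7 -0.5] gap 19.1 q [ 0.24  0.18 -0.25  1.13 -0.    0.32]
```

View pics/s20c.png

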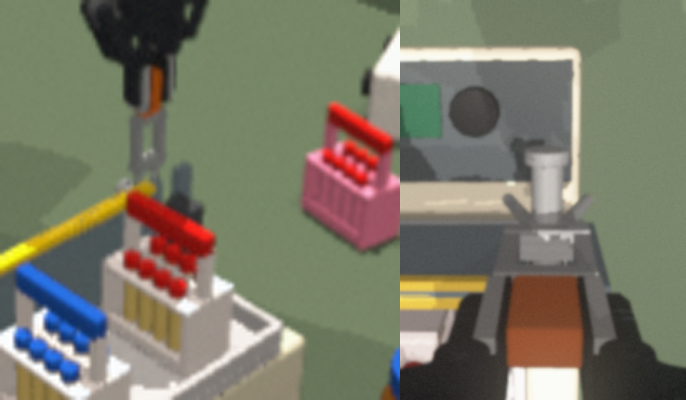

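Aligned, so I'll press.

>>> step_arm(
  targets=[
    {"hand": -1, "dp": [0, 4, 0], "spin": 0},
    {"hand": -1, "dp": [0, 8, 0], "spin": 0},
    {"hand": -1, "dp": [0, 11, 0], "spin": 0},
    {"hand": -1, "dp": [0, 14, 0], "spin": 0},
    {"hand": -1, "dp": [0, 17, 0], "spin": 0},
    {"hand": -1, "dp": [0, 19, 0], "spin": 0},
    {"hand": -1, "dp": [0, 21, 0], "spin": 0},
    {"hand": -1, "dp": [0, 21, 0], "spin": 0},
  ],
)

```text
time_s: 37.75
position: [511.6, 127.1, 204.4]
eef_rot: [-1.57, 0.062, -0.062]
force: [1.4, 1.0, -5.2]
finger_gap: 18.6
```

```bash
python3 - <<'E'
from h import *
info()
E
```

```text
t 37.75 tcp [511.6 127.1 204.4] phi 85.5 down [ 0.  0. -1.] F [ 1.4  1.  -5.2] gap 18.6 q [ 0.24  0.2  -0.29  1.09  0.    0.32]
```

>>> step_arm(
  targets=[
    {"hand": -1, "dp": [0, 1, 0], "spin": 0},
    {"hand": -1, "dp": [0, 2, 0], "spin": 0},
    {"hand": -1, "dp": [0, 3, 0], "spin": 0},
    {"hand": -1, "dp": [0, 4, 0], "spin": 0},
    {"hand": -1, "dp": [0, 5, 0], "spin": 0},
    {"hand": -1, "dp": [0, 5, 0], "spin": 0},
    {"hand": -1, "dp": [0, 5, 0], "spin": 0},
    {"hand": -1, "dp": [0, 5, 0], "spin": 0},
  ],
)

```text
time_s: 38.55
position: [512.0, 127.2, 201.3]
eef_rot: [-1.569, 0.061, -0.064]
force: [-3.5, -0.8, 12.0]
finger_gap: 18.5
```

```bash
python3 - <<'E'
from h import *
info()
E
```

```text
t 38.55 tcp [512.  127.2 201.3] phi 85.5 down [ 0.002  0.001 -1.   ] F [-3.5 -0.8 12. ] gap 18.5 q [ 0.24  0.2  -0.29  1.08  0.    0.32]
```

It hit a hard stop at z = 201.3, against a predicted 201.5. Release, retreat and inspect.

>>> step_arm(
  targets=[
    {"hand": -1, "dp": [0, 0, 0], "spin": 0},
    {"hand": 0, "dp": [0, 0, 0], "spin": 0},
    {"hand": 0, "dp": [0, 0, 0], "spin": 0},
    {"hand": 0, "dp": [0, 0, 0], "spin": 0},
    {"hand": 0, "dp": [0, 0, 0], "spin": 0},
    {"hand": 0, "dp": [0, -25, 0], "spin": 0},
    {"hand": 0, "dp": [0, -65, 0], "spin": 0},
    {"hand": 0, "dp": [0, -105, 0], "spin": 0},
  ],
)

```text
time_s: 39.35
position: [511.1, 127.0, 306.8]
eef_rot: [-1.57, 0.062, -0.062]
force: [1.0, -0.0, -0.0]
finger_gap: 42.9
```

```bash
python3 - <<'E'
from h import *
info()
goto(461,-28.5,300,85.5)
E
```

```text
t 39.35 tcp [511.1 127.  306.8] phi 85.5 down [ 0.  0. -1.] F [ 1. -0. -0.] gap 42.9 q [ 0.24  0.16 -0.1   1.31  0.    0.32]
dp [ -37.6    6.8 -159. ] spin -0.0 (alt 180.0) cur phi 85.5
```

>>> step_arm(
  targets=[
    {"hand": 0, "dp": [-10, -20, -40], "spin": 0},
    {"hand": 0, "dp": [-20, -20, -80], "spin": 0},
    {"hand": -1, "dp": [-30, -20, -120], "spin": 0},
    {"hand": -1, "dp": [-37, 0, -155], "spin": 0},
    {"hand": -1, "dp": [-37.6, 6, -159], "spin": 0},
    {"hand": -1, "dp": [-37.6, 6, -159], "spin": 0},
    {"hand": -1, "dp": [-37.6, 6, -159], "spin": 0},
    {"hand": -1, "dp": [-37.6, 6, -159], "spin": 0},
  ],
)

```text
time_s: 40.15
position: [461.8, -27.6, 301.3]
eef_rot: [-1.569, 0.06, -0.062]
force: [-0.5, 0.5, 0.3]
finger_gap: 0.1
```

```bash
python3 - <<'E'
from h import *
info()
p,d,i=snap('wrist','w21.png');snap('scene','s21.png');snap('top','t21.png')
H,S,V=cv2.split(cv2.cvtColor(p,cv2.COLOR_BGR2HSV))
n,l,s,c=cv2.connectedComponentsWithStats(((S>120)&(V>90)&(H>50)&(H<75)).astype(np.uint8));k=1+s[1:,4].argmax();print(s[k],c[k],onplane(i,[c[k]],71))
a=cv2.imread('pics/s21.png')[140:290,190:370];cv2.imwrite('pics/s21c.png',cv2.resize(a,None,fx=4,fy=4,interpolation=cv2.INTER_CUBIC))
E
```

```text
t 40.15 tcp [461.8 -27.6 301.3] phi 85.5 down [ 0.001  0.    -1.   ] F [-0.5  0.5  0.3] gap 0.1 q [-0.06  0.03 -0.25  1.29  0.    0.02]
[267 153  27  27 579] [279.74265976 165.88255613] [[459.87057563 -29.09348054  71.        ]]
```

View pics/s21c.png

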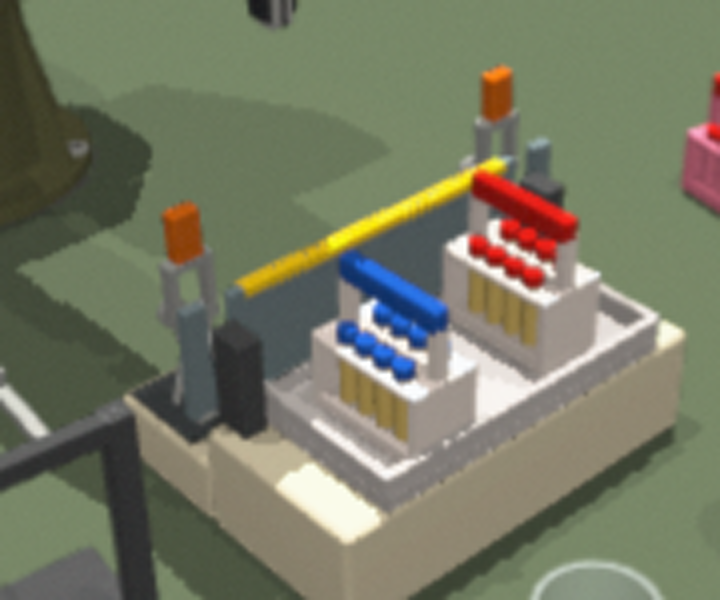

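View pics/w21.png

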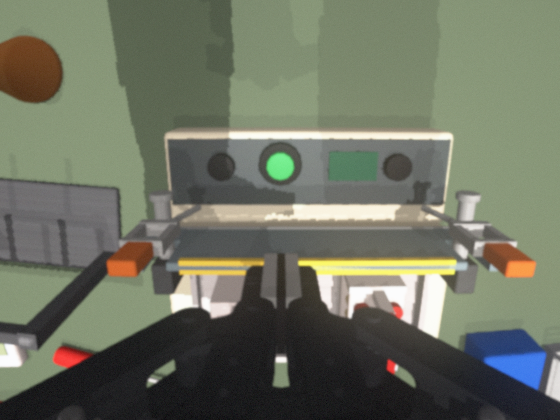

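View pics/t21.png

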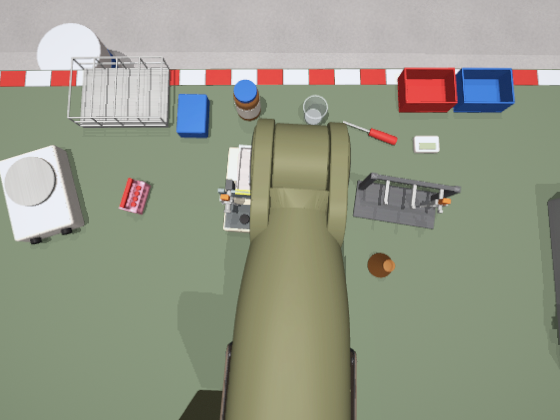

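Both clips are on, the gate is upright, the racks stand, and the flask hasn't moved. I'll do a quick numeric check before the button.

```bash
python3 - <<'E'
from h import *
p,d,i=ld('w21.png');H,S,V=cv2.split(cv2.cvtColor(p,cv2.COLOR_BGR2HSV))
n,l,s,c=cv2.connectedComponentsWithStats(((S>150)&(V>90)&(H>5)&(H<18)).astype(np.uint8))
for k in range(1,n):
    if s[k,4]>60:
        Q,_=cloud(i,d,l==k);print(c[k].round(),np.percentile(Q[:,2],[5,50,95]).round(1),np.median(Q,0).round(1),toloc(*np.median(Q,0)[:2]).round(1))
P,uv=cloud(i,d,cv2.inRange(cv2.cvtColor(p,cv2.COLOR_BGR2HSV),(20,130,80),(35,255,255))>0);print('yellow',P.mean(0),toloc(*P.mean(0)[:2]))
goto(459.5,-29,92,85.5)
E
```

```text
[29. 62.] [13.1 37.5 68.8] [ 336.9 -276.4   37.5] [-233.5 -286. ]
[129. 259.] [190.  211.9 217.9] [ 485.5 -130.4  211.9] [ -96.7 -129. ]
[513. 261.] [193.2 215.1 218.2] [506.6 123.8 215.1] [-95.6 126.1]
yellow [520.80862689  -6.43901628 166.97734229] [-71.20564134  -2.59531717]
dp [ -2.1 209.1  -1.5] spin 0.0 (alt -180.0) cur phi 85.5
```

Tab tops are at 217–218 mm (expected 217), so both clips are home. Descending to just above the button.

>>> step_arm(
  targets=[
    {"hand": -1, "dp": [-2, 40, -1.5], "spin": 0},
    {"hand": -1, "dp": [-2, 80, -1.5], "spin": 0},
    {"hand": -1, "dp": [-2, 120, -1.5], "spin": 0},
    {"hand": -1, "dp": [-2, 155, -1.5], "spin": 0},
    {"hand": -1, "dp": [-2, 185, -1.5], "spin": 0},
    {"hand": -1, "dp": [-2, 204, -1.5], "spin": 0},
    {"hand": -1, "dp": [-2, 209, -1.5], "spin": 0},
    {"hand": -1, "dp": [-2, 209, -1.5], "spin": 0},
  ],
)

```text
time_s: 41.1
position: [459.3, -28.7, 91.9]
eef_rot: [-1.57, 0.061, -0.06]
force: [0.2, 0.4, 0.2]
finger_gap: 0.0
```

```bash
python3 - <<'E'
from h import *
info();snap('wrist','w22.png')
E
```

```text
t 41.1 tcp [459.3 -28.7  91.9] phi 85.6 down [-0.001  0.    -1.   ] F [0.2 0.4 0.2] gap 0.0 q [-0.06  0.18 -0.59  0.8   0.    0.01]
```

View pics/w22.png

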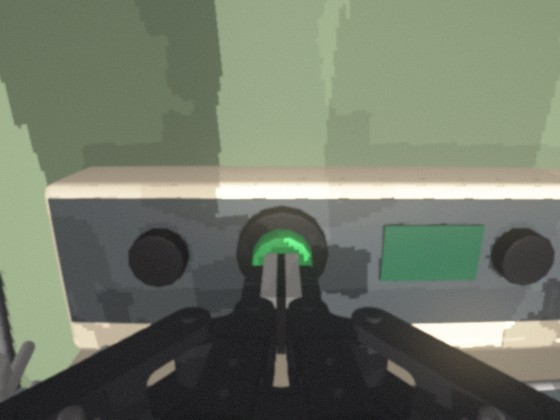

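The fingertips are over the button, which shows at (281,245). Pressing.

>>> step_arm(
  targets=[
    {"hand": -1, "dp": [0, 4, 0], "spin": 0},
    {"hand": -1, "dp": [0, 8, 0], "spin": 0},
    {"hand": -1, "dp": [0, 11, 0], "spin": 0},
    {"hand": -1, "dp": [0, 14, 0], "spin": 0},
    {"hand": -1, "dp": [0, 17, 0], "spin": 0},
    {"hand": -1, "dp": [0, 19, 0], "spin": 0},
    {"hand": -1, "dp": [0, 19, 0], "spin": 0},
    {"hand": -1, "dp": [0, 19, 0], "spin": 0},
  ],
)

```text
time_s: 41.95
position: [461.0, -28.8, 76.5]
eef_rot: [-1.57, 0.058, -0.063]
force: [-9.4, 0.3, 32.2]
finger_gap: -0.1
```

```bash
python3 - <<'E'
from h import *
info()
E
```

```text
t 41.95 tcp [461.  -28.8  76.5] phi 85.6 down [ 0.003  0.    -1.   ] F [-9.4  0.3 32.2] gap -0.1 q [-0.06  0.19 -0.61  0.76  0.    0.01]
```

Bottomed out, with the tip at 65.5 mm, about 6 mm down. Retreating.

>>> step_arm(
  targets=[
    {"hand": -1, "dp": [0, -10, 0], "spin": 0},
    {"hand": -1, "dp": [0, -40, 0], "spin": 0},
    {"hand": -1, "dp": [0, -80, 0], "spin": 0},
    {"hand": -1, "dp": [0, -120, 0], "spin": 0},
    {"hand": -1, "dp": [0, -165, 0], "spin": 0},
    {"hand": -1, "dp": [0, -210, 0], "spin": 0},
    {"hand": -1, "dp": [0, -230, 0], "spin": 0},
    {"hand": -1, "dp": [0, -230, 0], "spin": 0},
  ],
)

```text
time_s: 42.75
position: [462.0, -29.0, 309.7]
eef_rot: [-1.57, 0.054, -0.068]
force: [0.3, 1.2, -0.5]
finger_gap: 0.1
```

```bash
python3 - <<'E'
from h import *
info();snap('scene','s23.png');snap('wrist','w23.png')
E
```

```text
t 42.75 tcp [462.  -29.  309.7] phi 85.6 down [ 0.009 -0.    -1.   ] F [ 0.3  1.2 -0.5] gap 0.1 q [-0.06  0.03 -0.24  1.3   0.    0.01]
```

View pics/s23.png

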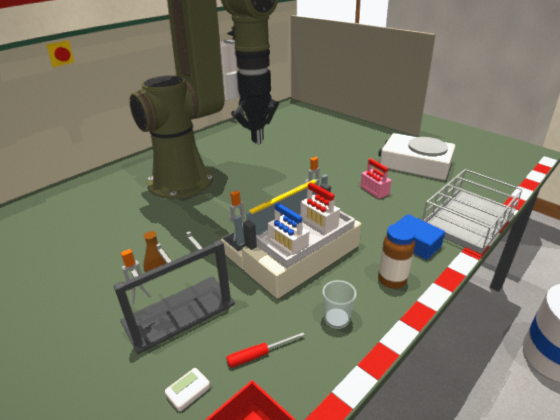

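View pics/w23.png

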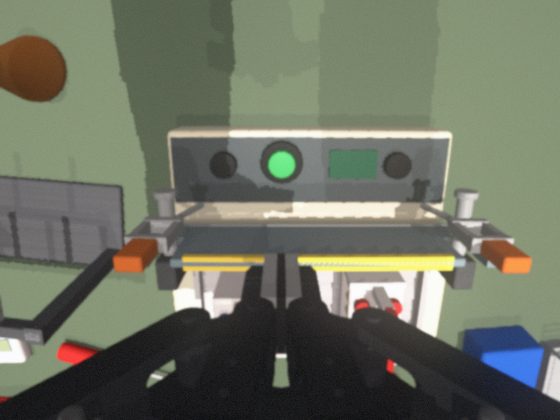

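In the last views both racks stand in the tray, the gate is upright and both clips are on their pins. The button is up again, the flask stands at scene px (151,250), and the spare clip is still on its peg.

```bash
python3 -c "
from h import *
print(ticket.sign_off())"
```

```text
the job is handed in; nothing more can be done
None
```

The job is done and handed in at about 43 s of the 210 s limit; the hand-in gives no verdict.

- **Racks:** I stood the two racks on the bench, blue and red, in the tray. I saw no green rack and left the pink look-alike alone.
- **Gate:** I pushed it upright until it stopped moving under about 11 N.
- **Clips:** I pressed clips A and B onto the right and left pins. Each pulled in and then met a hard stop of 12–13 N within 0.5 mm of the predicted home height. Afterwards the tab tops measured about 218 mm, against 217 mm expected.
- **Start button:** I pressed it last. It bottomed out after about 6 mm at 32 N from the fingertips, under the 40 N limit but more than the 4 N it needs.

In the last pictures both racks stand in the tray, the gate is upright, both clips are on and the button is up. The flask stands where it was, the spare clip is on its peg, and the robot touches nothing.

My only disagreement was the two cameras differing by about 3 mm on the clip positions. I used the wrist camera's values and the grasps worked. No check failed.

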